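Empty the inspection tray into the covered lot tote

ROBOT

A 6-joint arm with a two-finger parallel gripper is mounted at the origin on the work surface. World frame = base frame: x ahead of the robot, y to its left, z up, the work surface at z = 0. Lengths are in m, angles in degrees, forces in N, time in s.
With the tool pointing down it reaches from about 0.3 to 0.75 m from the base axis. Payload 8.5 kg.
Tool frame: the origin (TCP) lies midway between the tips of the shut fingers; the grasp point (between the pads) lies grasp_offset behind it (grasp_offset is the distance from the TCP to the grasp point, in m); z points along the fingers, y is the line along which they close (so a half turn about z gives the same grasp; the last joint's range is limited). The gripper opens to 85 mm and grips with 20 to 120 N. Pads are 22 mm wide; open, the fingers measure 114 mm over their backs; the gripper's body (76 mm by 85 mm) begins 54 mm behind the grasp point. The pads swing forward as they close: fully open they stand 13 mm farther back than shut.
Start: joints at [57.336, 21.807, 74.336, -0, 83.858, -12.336], TCP at [0.191, 0.516, 0.231] pointing down, gripper open.
Joint ranges: [-178.18, 178.18], [-50.72, 133.34], [12.68, 142.11], [-81.47, 261.47], [9.98, 163.14], [-165.26, 165.26]. Speed limits (degrees/s): [136.94, 136.94, 180, 180, 180, 180].

INTERFACE

Orientations are given as a 3x3 rotation matrix whose columns are the frame's x, y, z axes.
In Python, from rig import observe, get_image, camera_params, close_job, grasp_offset gives the robot as it stands.
- The arm moves only by the shell command python3 -m handwheel 'ROWS' [OPENING] [FORCE]. ROWS is JSON, a list of rows, each a list of 2 entries, a list of its own where there are three numbers: the shift along the tool's x, y, z as a fraction of full scale, then the turn, a rotation vector about the tool's x, y, z as a fraction of full scale. In form: [[[dx, dy, dz], [ax, ay, az]], ...]. A call has 1 to 10 rows; each row is the pose to reach, as a shift and turn from the pose commanded when the call began, along the tool's axes at that moment, turning the shorter way round; what a row does not reach only later rows make up. Full scale, the value 1, is 0.5 m for a shift and pi rad for a turn. A row lasts 1/10 s, in which the tool goes at most 50 mm and 8.59 degrees, less where a joint would pass 70% of its speed; a pose out of reach is approached as far as the arm can. A call with a number of a shift or a turn outside -1 to 1 is refused whole. A call with a gripper value outside its range is refused whole. OPENING is the opening, from 0 (shut) to 1 (fully open), set as the call begins (- or left out, the last holds). The fingers move at their own pace and stop on an object; FORCE is the grip in N (left out, the last holds). Time passes only in rows, so rows that repeat a pose let the fingers close. It gives the time, the measured TCP pose, the force, the opening and the grip force at its end, in the units of the state.
- observe(): the state, without advancing time (a new reading comes with each control period).
- get_image(name): name is "scene" or "side" or "wrist"; returns (picture, depth): 420x560x3 uint8, red, green, blue; 420x560 float32, m along the optical axis (not along the pixel's ray), 0 where there is no reading.
- camera_params(name): a dict with "K" (3x3 intrinsics, pixels), "k1" (the pictures are not rectified: a ray, as slopes to the right and down, at radius r is drawn at 1 + k1 r^2 times it, then the intrinsics apply), "R" (3x3) and "t" (3): a world point X has camera coordinates R X + t. Camera axes: x right, y down, z forward; pixel columns grow to the right and rows downward; lengths in m; the calibration is good to about 2 mm. A picture is of the moment at which its call begins: read the wrist's pose just before it. camera_params takes no time and is no camera call; for the wrist camera it gives the pose at the moment of the call.
- close_job(): hands the job in; it is judged then, once.
The state is a dict: "time_s": time; "q": joint angles; "qvel": joint speeds; "joint_efforts": joint torques, N m; "position": TCP position; "tool_rot": TCP orientation; "ft_force": force on the tool from outside, world axes, zero at the start; "wrist_torque": the same for the moment, N m; "grip_width": finger opening in m; "gripper_force": force on a finger pad.
Only numpy, scipy, OpenCV 4.12 (cv2) and the standard library are available. Lean on these libraries where they do the work, as an engineer would, in place of code of your own. Each camera call takes 0.05 s, during which the arm holds its last target. There are 200 camera calls.

TASK

First clear everything that stands on the tote's cover, standing each thing upright on the bench clear of the tote, then lift the cover off and set it down on the bench. Carry the inspection tray over the tote and tip it so that all its moulded parts slide into the tote; put the parts lying loose on the bench behind the mat into the tote as well, and any that go astray. Then set the tray back flat on its rubber mat, in the middle, put the cover back on the tote, fully seated, and leave the other things on the bench as they are.

Things in the scene. Friction and masses are not known exactly. Their poses are not given: they have to be found in the camera images.
- tote: open storage tote of frosted white plastic with a blue carrying handle on each short end, fixed to the bench. 240 mm (its x) x 180 mm (its y) x 90 mm high, walls and floor 4 mm. Origin: centre of its underside, on the bench.
- cover: loose cover of the tote: frosted plate 256 (its x) x 196 mm (its y), 6 mm thick; a 12 mm skirt hangs over the tote's rim with 4 mm play each side. Blue bar handle over its middle, 12 (x) x 80 (y) x 16 mm high, bar centre 56 mm above the origin. Origin: centre of the skirt's lower edge, plate top 18 mm above it; seated on the tote (either way round) it is 78 mm above the bench.
- tray: aluminium inspection tray, 130 mm (its x) x 100 mm (its y), floor 4 mm thick, walls 22 mm high on three sides; the end at its -x is open, with no wall. A bar handle arches over it: bar 12 mm (x) x 100 mm (along y) x 16 mm high, centre 78 mm above the underside, over the tray's middle. Origin: centre of the underside.
- mat: flat black rubber mat fixed on the bench, 200 mm (its x) x 160 mm (its y), 3 mm thick; the tray's place. Origin: centre of its underside.
- bottle: white plastic bottle with a blue cap, 48 mm across, 90 mm high. May be absent. Origin: centre of its underside, z up its axis.
- jar: low white jar with a lid, 54 mm across, 55 mm high. May be absent. Origin: centre of its underside, z up its axis.
- carton: small cardboard carton, 56 mm (x) x 44 mm (y) x 40 mm high. May be absent. Origin: centre of its underside.
- part1: moulded black plastic housing with a grey boss on top, 28 mm (x) x 24 mm (y) x 22 mm high, 20 g; one of several alike, starts on the tray. May be absent. Origin: centre of its underside.
- part2: moulded black plastic housing with a grey boss on top, 28 mm (x) x 24 mm (y) x 22 mm high, 20 g; one of several alike, starts on the tray. May be absent. Origin: centre of its underside.
- part3: moulded black plastic housing with a grey boss on top, 28 mm (x) x 24 mm (y) x 22 mm high, 20 g; one of several alike, starts on the tray. May be absent. Origin: centre of its underside.
- part4: moulded black plastic housing with a grey boss on top, 28 mm (x) x 24 mm (y) x 22 mm high, 20 g; one of several alike, starts on the tray. May be absent. Origin: centre of its underside.
- part5: moulded black plastic housing with a grey boss on top, 28 mm (x) x 24 mm (y) x 22 mm high, 20 g; one of several alike, starts on the bench beyond the mat, at its +x end. May be absent. Origin: centre of its underside.
- part6: moulded black plastic housing with a grey boss on top, 28 mm (x) x 24 mm (y) x 22 mm high, 20 g; one of several alike, starts on the bench beyond the mat, at its +x end. May be absent. Origin: centre of its underside.
- tape: bystander: roll of clear tape lying flat, 70 mm across, 22 mm high. Origin: centre of its underside.
- counter: bystander: small grey hand counter, 50 x 70 x 30 mm. Origin: centre of its underside.
- driver: bystander: screwdriver with a blue handle, 160 mm long, lying. Origin: at its middle.
- pot: bystander: white cup, 64 mm across, 70 mm high. Origin: centre of its underside.
Not all that is in view belongs to the job. Leave any yellow look-alike of the jar alone. There is more than one size of the tray; the one meant has the size given above.

How it is judged (in metres and radians):
On the way, in this order (a step that is already met when the one before it is completed fails the run):
1. everything that stood on the cover is standing upright on the bench, clear of the tote, with the cover still on the tote (z of cover in the frame of tote between 0.072 and 0.084 m and horizontal distance between cover and tote below 0.015 m and angle between cover's own z axis and vertical below 0.05 rad and height (world z) of each of bottle, jar, carton below 0.012 m and angle between each of bottle, jar, carton's own z axis and vertical below 0.15 rad and horizontal distance between each of bottle, jar, carton and tote above 0.1 m and linear speed of each of bottle, jar, carton below 0.03 m/s), for 0.2 s.
2. the cover is off the tote, lying flat on the bench (height (world z) of cover below 0.02 m and angle between cover's own z axis and vertical below 0.1 rad and horizontal distance between cover and tote above 0.15 m), for 0.2 s.
3. the tray is tipped over the tote (angle between tray's own z axis and vertical above 0.35 rad and horizontal distance between tray and tote below 0.2 m and height (world z) of tray above 0.06 m), for 0.05 s.
At the end, for the whole second after the job is handed in: All parts lie inside the tote; the cover sits on it (within 15 mm of centre, level, its skirt over the rim); the tray lies flat on the mat, its middle within 60 mm of the mat's; bottle, jar and carton (those present) stand upright on the bench, more than 100 mm from the tote's middle; all at rest (all of step 1 and x of part1 in the frame of tote between -0.125 and 0.125 m and y of part1 in the frame of tote between -0.095 and 0.095 m and x of part2 in the frame of tote between -0.125 and 0.125 m and y of part2 in the frame of tote between -0.095 and 0.095 m and x of part3 in the frame of tote between -0.125 and 0.125 m and y of part3 in the frame of tote between -0.095 and 0.095 m and x of part4 in the frame of tote between -0.125 and 0.125 m and y of part4 in the frame of tote between -0.095 and 0.095 m and x of part5 in the frame of tote between -0.125 and 0.125 m and y of part5 in the frame of tote between -0.095 and 0.095 m and x of part6 in the frame of tote between -0.125 and 0.125 m and y of part6 in the frame of tote between -0.095 and 0.095 m and z of each of part1, part2, part3, part4, part5, part6 in the frame of tote below 0.085 m and horizontal distance between tray and mat below 0.06 m and angle between tray's own z axis and vertical below 0.06 rad and height (world z) of tray below 0.012 m and linear speed of each of tray, cover below 0.03 m/s); the robot touches nothing.
It fails at once if a bystander (tape) is moved more than 40 mm (distance of tape from where it was at the start of the episode above 0.04 m).
It fails at once if a bystander (counter) is moved more than 40 mm (distance of counter from where it was at the start of the episode above 0.04 m).
It fails at once if a bystander (driver) is moved more than 40 mm (distance of driver from where it was at the start of the episode above 0.04 m).
It fails at once if a bystander (pot) is moved more than 40 mm (distance of pot from where it was at the start of the episode above 0.04 m).
Of bottle, jar, carton only 2 to 3 are there at a start; the rules pass over those that are not, and their reading is None.
Of part5, part6 only 1 to 2 are there at a start; the rules pass over those that are not, and their reading is None.
Of part1, part2, part3, part4 only 2 to 4 are there at a start; the rules pass over those that are not, and their reading is None.
At some moment in a run one of tray, jar, carton, part5, part6 may be knocked a few centimetres aside while the robot is not near it.
It also fails if it takes over 210 s, if anything falls off the work surface, if the arm or the gripper's body presses on something with over 40 N, if the wrist force passes 120 N, or if a joint passes its speed limit or range.

## Working session

There is one attempt and no reset: what is moved stays moved. The work goes in short steps, Python scripts to look and compute and a shell command to move; the robot and the scene stay as the last step left them, time stands still between calls to the robot, and variables do not carry over. Pictures are saved under pics/ and viewed, at most 14 in all, crops included, and the job is handed in when it is done.

```bash
ls; mkdir -p pics
cat > h.py <<'E'
import numpy as np, cv2, json
from rig import observe, get_image, camera_params, grasp_offset
def snap(name, fn):
    p=camera_params(name); im,d=get_image(name)
    cv2.imwrite('pics/'+fn+'.png', im[:,:,::-1]); np.savez('pics/'+fn+'.npz', im=im,d=d,K=p['K'],k1=p['k1'],R=p['R'],t=p['t'])
    return im,d,p
def load(fn): return np.load('pics/'+fn+'.npz')
def world(f):
    K=np.array(f['K']);h,w=f['d'].shape
    v,u=np.mgrid[:h,:w].astype(np.float32)
    pts=np.stack([u.ravel(),v.ravel()],1)[:,None]
    n=cv2.undistortPoints(pts.astype(np.float64),K,np.array([float(f['k1']),0,0,0,0]))[:,0]
    z=f['d'].ravel()
    P=np.c_[n*z[:,None],z]
    W=(P-np.array(f['t']))@np.array(f['R'])
    W[z==0]=np.nan
    return W.reshape(h,w,3)
def crop(fn,out,u0,v0,u1,v1,s):
    im=load(fn)['im'][v0:v1,u0:u1,::-1]
    cv2.imwrite('pics/'+out+'.png',cv2.resize(im,None,fx=s,fy=s,interpolation=cv2.INTER_CUBIC))
E
python3 - <<'E'
from h import *
s=observe();print({k:np.round(v,4).tolist() for k,v in s.items()});print(grasp_offset() if callable(grasp_offset) else grasp_offset)
for n in('scene','side'):
    snap(n,n+'0'); p=camera_params(n); print(n,-np.array(p['R']).T@p['t'],p['k1'])
E
```

```text
pics
{'time_s': 0.0, 'q': [57.3367, 21.8411, 74.3824, 0.0017, 83.8587, -12.3353], 'qvel': [-0.0055, -0.0273, 0.1275, -0.0406, 0.0752, 0.0502], 'joint_efforts': [0.0014, -44.8464, -23.128, -0.0001, 0.0047, -0.0], 'position': [0.1909, 0.5155, 0.2307], 'tool_rot': [[-0.9377, 0.3474, -0.0008], [0.3474, 0.9377, -0.0012], [0.0003, -0.0014, -1.0]], 'ft_force': [0.198, 0.9674, 0.5915], 'wrist_torque': [-0.0126, 0.0148, 0.0097], 'gripper_force': 0.0, 'grip_width': 0.0856}
0.0187
scene [1.11618488 0.55140935 1.17415252] -0.05550369768838109
side [ 0.32838605 -0.81672225  1.0368735 ] -0.1508113623075502
```

View pics/scene0.png

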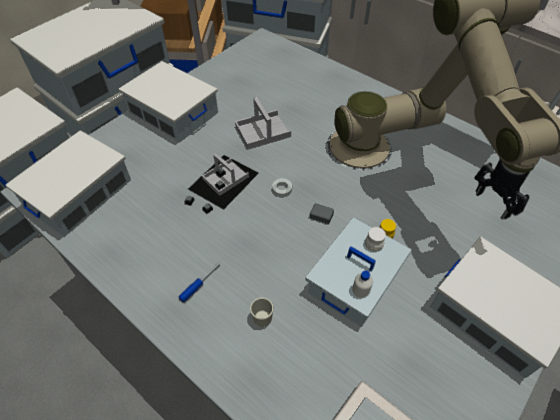

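View pics/side0.png

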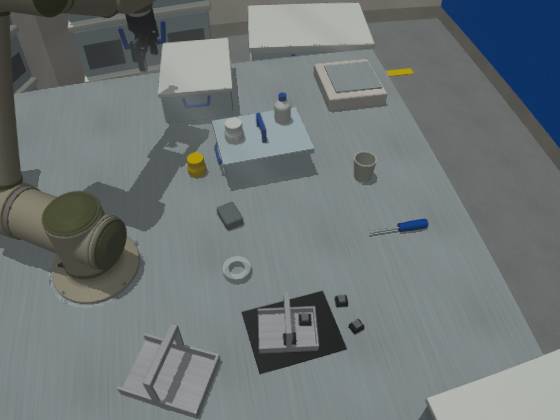

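Scene view: cover with jar (375,238), bottle (364,283), yellow look-alike jar (388,228, on the bench, leave it). There are two trays: (225,172) on the mat and (262,130), a second tray lying on bare bench. I'll build an orthophoto from the depth to measure sizes.

```bash
cat >> h.py <<'E'
def ortho(fns,out,x0,x1,y0,y1,res,s=1,zmax=0.3):
    # rows: x decreasing downward? image up=+x, left=+y
    H=int((x1-x0)/res);Wd=int((y1-y0)/res)
    img=np.zeros((H,Wd,3),np.uint8);hz=np.full((H,Wd),-1.)
    for fn in fns:
        f=load(fn);W=world(f).reshape(-1,3);c=f['im'].reshape(-1,3)
        ok=np.isfinite(W[:,0])&(W[:,2]<zmax);W=W[ok];c=c[ok]
        r=((x1-W[:,0])/res).astype(int);k=((y1-W[:,1])/res).astype(int)
        ok=(r>=0)&(r<H)&(k>=0)&(k<Wd);r,k,z,c=r[ok],k[ok],W[ok,2],c[ok]
        o=np.argsort(z);r,k,z,c=r[o],k[o],z[o],c[o]
        for a,b,zz,cc in zip(r,k,z,c):
            if zz>hz[a,b]: hz[a,b]=zz;img[a,b]=cc
    im=cv2.resize(img,None,fx=s,fy=s,interpolation=cv2.INTER_NEAREST)
    px=s/res
    for i in np.arange(np.ceil(x0*10)/10,x1,.1):
        cv2.line(im,(0,int((x1-i)*px)),(8,int((x1-i)*px)),(255,0,0),1);cv2.putText(im,'%.1f'%i,(10,int((x1-i)*px)+4),0,.4,(255,0,0))
    for i in np.arange(np.ceil(y0*10)/10,y1,.1):
        cv2.line(im,(int((y1-i)*px),0),(int((y1-i)*px),8),(255,0,0),1);cv2.putText(im,'%.1f'%i,(int((y1-i)*px)-8,20),0,.4,(255,0,0))
    cv2.imwrite('pics/'+out+'.png',im[:,:,::-1])
E
python3 - <<'E'
from h import *
ortho(['scene0','side0'],'ortho0',0.0,1.0,-.6,.72,.0033,2)
f=load('side0');W=world(f)
for n,u,v in [('tote cover corner',213,118),('cover c',302,112),('c',313,155),('c',222,160),('handle a',258,117),('handle b',265,137),('jar',233,123),('bottle cap',282,97),('tray A bar',288,298),('A bar end',291,343),('B bar',178,332),('B',150,402),('mat',243,330),('mat',324,296),('mat',344,346),('mat',253,367),('p5',342,298),('p6',357,324),('drv',370,235),('pot',366,157),('ctr',228,211)]:
    print(n,W[v,u].round(3))
E
```

```text
tote cover corner [ 0.356  0.532 -0.001]
cover c [0.646 0.502 0.001]
c [ 0.633  0.293 -0.001]
c [0.359 0.218 0.096]
handle a [0.476 0.322 0.144]
handle b [0.486 0.27  0.113]
jar [0.404 0.303 0.149]
bottle cap [0.549 0.345 0.186]
tray A bar [ 0.449 -0.239  0.09 ]
A bar end [ 0.442 -0.306  0.013]
B bar [ 0.209 -0.279  0.093]
B [ 0.128 -0.385  0.009]
mat [ 0.343 -0.249  0.002]
mat [ 0.545 -0.196  0.002]
mat [ 0.557 -0.332  0.002]
mat [ 0.352 -0.34  -0.003]
p5 [ 0.58  -0.221  0.021]
p6 [ 0.594 -0.297  0.027]
drv [ 0.709 -0.036 -0.003]
pot [0.766 0.202 0.049]
ctr [0.354 0.088 0.033]
```

View pics/ortho0.png

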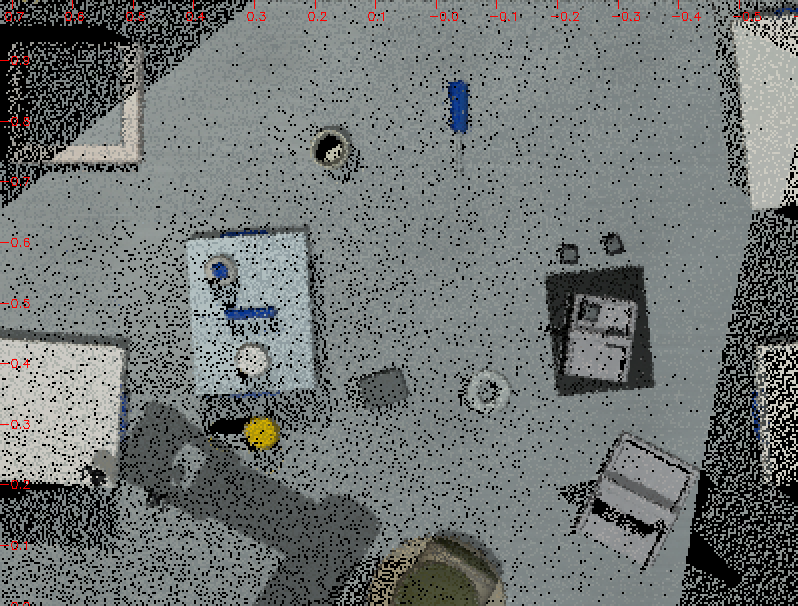

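Run:
```python
from h import *
a=load('side0')['im'][285:365,240:375,::-1];b=load('side0')['im'][320:415,110:225,::-1]
A=cv2.resize(a,(540,320),interpolation=cv2.INTER_CUBIC);B=cv2.resize(b,(345,285),interpolation=cv2.INTER_CUBIC)
o=np.zeros((600,560,3),np.uint8);o[:320,:540]=A;o[320:595,:345]=B[:275];cv2.imwrite('pics/trays.png',o)
pts=[world(load(n)).reshape(-1,3) for n in('scene0','side0')]
P=np.vstack(pts);P=P[np.isfinite(P[:,0])]
def rect(n,x0,x1,y0,y1,z0,z1):
  for Q in [p[np.isfinite(p[:,0])] for p in pts]+[P]:
    m=(Q[:,0]>x0)&(Q[:,0]<x1)&(Q[:,1]>y0)&(Q[:,1]<y1)&(Q[:,2]>z0)&(Q[:,2]<z1);q=Q[m]
    if len(q)<4: print(n,len(q));continue
    r=cv2.minAreaRect((q[:,:2]*1000).astype(np.float32));print(n,len(q),np.round(r[0],1),np.round(r[1],1),round(r[2],1),'z',np.percentile(q[:,2],[5,50,95]).round(3))
rect('cover',.3,.68,.18,.46,.088,.104)
rect('chandle',.43,.53,.2,.42,.125,.16)
rect('jar',.36,.45,.25,.38,.135,.17)
rect('bottle',.5,.6,.3,.41,.17,.2)
rect('trayA',.34,.55,-.34,-.16,.012,.03)
rect('trayAbar',.34,.55,-.34,-.16,.055,.1)
rect('trayB',.05,.32,-.45,-.18,.012,.06)
rect('p5',.56,.62,-.245,-.17,.012,.03)
rect('p6',.57,.64,-.32,-.25,.012,.03)
rect('yellow',.25,.33,.26,.34,.03,.08)
rect('counter',.3,.42,.04,.14,.015,.04)
rect('tape',.3,.42,-.14,-.0,.01,.03)
rect('pot',.7,.82,.13,.25,.05,.08)
```

```text
cover 4579 [482.5 307.8] [260.6 196.9] 3.5 z [0.091 0.095 0.099]
cover 3360 [480.5 307.9] [255.2 207.7] 3.8 z [0.092 0.096 0.1  ]
cover 7939 [482.2 308.1] [260.9 207.6] 4.0 z [0.092 0.096 0.099]
chandle 184 [477.3 328.6] [104.5  70.6] 67.6 z [0.129 0.14  0.144]
chandle 117 [487.2 317.1] [99.5 48. ] 64.1 z [0.129 0.14  0.144]
chandle 301 [491.9 325.4] [107.   71.5] 50.3 z [0.129 0.14  0.144]
jar 241 [405.6 304.5] [48.8 46.8] 31.6 z [0.139 0.149 0.153]
jar 219 [403.  300.3] [52.2 44.8] 82.2 z [0.138 0.15  0.153]
jar 460 [404.2 301.5] [56.  48.1] 69.9 z [0.138 0.15  0.153]
bottle 78 [554.4 358.8] [22.8 22.5] 65.6 z [0.176 0.184 0.188]
bottle 54 [552.  358.7] [28.2 16.9] 78.5 z [0.172 0.184 0.188]
bottle 132 [553.7 357.2] [28.7 22.5] 65.6 z [0.173 0.184 0.188]
trayA 373 [ 445.2 -270.9] [108.1 131.2] 82.2 z [0.013 0.02  0.028]
trayA 758 [ 440.4 -272.7] [104.  129.1] 82.4 z [0.013 0.022 0.028]
trayA 1131 [ 443.8 -270.8] [108.6 134.2] 81.8 z [0.013 0.021 0.028]
trayAbar 144 [ 444.9 -269.7] [103.2  14.8] 83.3 z [0.06  0.085 0.091]
trayAbar 242 [ 439.3 -272.4] [101.   12.2] 82.2 z [0.066 0.08
[... 704 characters left out ...]
3 0.058]
yellow 249 [285.6 288.6] [54.5 46.1] 84.6 z [0.032 0.053 0.058]
yellow 444 [285.  288.5] [53.3 48.1] 51.7 z [0.032 0.053 0.058]
counter 298 [360.7  89.7] [53.2 70.4] 15.4 z [0.018 0.028 0.032]
counter 438 [357.8  86. ] [51.3 73.4] 16.9 z [0.018 0.029 0.033]
counter 736 [360.1  87.2] [56.4 74.4] 16.2 z [0.018 0.029 0.033]
tape 230 [355.8 -85.2] [69.5 67.8] 75.1 z [0.012 0.02  0.025]
tape 475 [352.5 -88.4] [70.6 68.1] 68.2 z [0.012 0.021 0.025]
tape 705 [354.3 -87. ] [73.6 70.1] 75.7 z [0.012 0.021 0.025]
pot 220 [754.5 177.3] [61.2 59.4] 40.9 z [0.051 0.066 0.072]
pot 280 [751.7 175.3] [66.1 61.9] 72.3 z [0.051 0.063 0.072]
pot 500 [752.5 176.1] [65.6 63.9] 78.9 z [0.051 0.065 0.072]
```

View pics/trays.png

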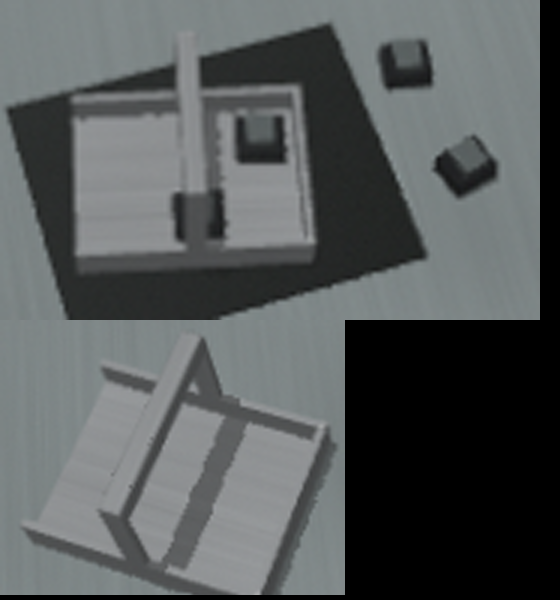

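Tray identification: (225,172) measures 130×104 mm, holds black parts, and sits on the mat, so it fits the description. (262,130) measures 180×140 mm and is the wrong size. The crop confirms this: the small tray's open end faces world −x, it holds 2 parts, and 2 more lie loose. No carton is visible.

```bash
cat >> h.py <<'E'
from scipy.spatial.transform import Rotation as Ro
def down(a,tilt=0):
    a=np.radians(a);y=np.array([np.cos(a),np.sin(a),0]);z=np.array([0,0,-1.]);x=np.cross(y,z)
    R=np.c_[x,y,z]
    return R@Ro.from_rotvec([np.radians(tilt),0,0]).as_matrix()
def plan(*legs,start=None):
    s=observe();p=np.array(s['position']);R=np.array(s['tool_rot'])
    if start: p,R=np.array(start[0],float),start[1]
    for q,Rq in legs:
        q=np.array(q,float)
        d=R.T@(q-p)/.5;w=Ro.from_matrix(R.T@Rq).as_rotvec()/np.pi
        n=max(np.linalg.norm(q-p)/.05,np.linalg.norm(w)*180/8.59)
        print('[[%.3f,%.3f,%.3f],[%.4f,%.4f,%.4f]] rows>=%.1f'%(*d,*w,n));p,R=q,Rq
E
python3 - <<'E'
from h import *
D=down(30);
plan(([.404,.302,.27],D),([.404,.302,.112],D),([.404,.302,.27],D),([.51,.47,.27],D),([.51,.47,.018],D),([.51,.47,.20],D),([.553,.358,.27],down(90)),([.553,.358,.122],down(90)),([.553,.358,.27],down(90)),([.685,.275,.27],down(90)),([.685,.275,.028],down(90)),([.685,.275,.2],down(90)))
E
```

```text
[[-0.548,-0.253,-0.078],[-0.0004,0.0001,0.2204]] rows>=6.1
[[0.000,0.000,0.316],[0.0000,0.0000,0.0000]] rows>=3.2
[[0.000,0.000,-0.316],[0.0000,0.0000,0.0000]] rows>=3.2
[[0.185,0.352,0.000],[0.0000,0.0000,0.0000]] rows>=4.0
[[0.000,0.000,0.504],[0.0000,0.0000,0.0000]] rows>=5.0
[[0.000,0.000,-0.364],[0.0000,0.0000,0.0000]] rows>=3.6
[[-0.237,-0.038,-0.140],[0.0000,0.0000,-0.3333]] rows>=7.0
[[0.000,0.000,0.296],[0.0000,0.0000,0.0000]] rows>=3.0
[[0.000,0.000,-0.296],[0.0000,0.0000,0.0000]] rows>=3.0
[[-0.264,-0.166,0.000],[0.0000,0.0000,0.0000]] rows>=3.1
[[0.000,0.000,0.484],[0.0000,0.0000,0.0000]] rows>=4.8
[[0.000,0.000,-0.344],[0.0000,0.0000,0.0000]] rows>=3.4
```

```bash
python3 -m handwheel '[[[-0.548,-0.253,-0.078],[0,0,0.2204]],[[-0.548,-0.253,-0.078],[0,0,0.2204]],[[-0.548,-0.253,-0.078],[0,0,0.2204]],[[-0.548,-0.253,-0.078],[0,0,0.2204]],[[-0.548,-0.253,-0.078],[0,0,0.2204]],[[-0.548,-0.253,-0.078],[0,0,0.2204]],[[-0.548,-0.253,-0.078],[0,0,0.2204]],[[-0.548,-0.253,-0.078],[0,0,0.2204]],[[-0.548,-0.253,-0.078],[0,0,0.2204]],[[-0.548,-0.253,-0.078],[0,0,0.2204]]]' 1
python3 - <<'E'
from h import *
snap('wrist','w1')
s=observe();print(s['position'],s['time_s'])
pts=world(load('w1')).reshape(-1,3);q=pts[np.isfinite(pts[:,0])]
m=(abs(q[:,0]-.404)<.06)&(abs(q[:,1]-.302)<.06)&(q[:,2]>.145)&(q[:,2]<.16);r=cv2.minEnclosingCircle((q[m,:2]*1000).astype(np.float32));print(m.sum(),r)
m=(abs(q[:,0]-.482)<.03)&(abs(q[:,1]-.312)<.07)&(q[:,2]>.115)&(q[:,2]<.16)
if m.sum()>4:print(m.sum(),cv2.minAreaRect((q[m,:2]*1000).astype(np.float32)),np.percentile(q[m,2],[5,95]))
E
```

```text
time_s: 1.1
position: [0.403, 0.3029, 0.2701]
tool_rot: [[-0.502, 0.865, -0.001], [0.865, 0.502, -0.0], [0.0, -0.001, -1.0]]
ft_force: [-0.4, 0.1, 0.3]
grip_width: 0.0855
gripper_force: 0.0
[0.40307317 0.30283489 0.27016903] 1.15
2087 ((402.64874267578125, 305.129638671875), 24.031845092773438)
1357 ((480.24163818359375, 308.32537841796875), (12.581864356994629, 80.6840591430664), 3.572342872619629) [0.12501345 0.14334892]
```

View pics/w1.png

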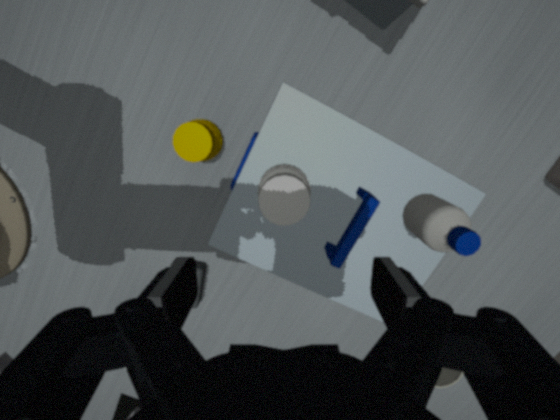

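Wrist view: jar (285,195), handle (352,230), bottle (440,225), yellow jar (198,140). The wrist depth puts the jar within 2 mm of the tool axis.

```bash
python3 -m handwheel '[[[0.003,0,0.316],[0,0,0]],[[0.003,0,0.316],[0,0,0]],[[0.003,0,0.316],[0,0,0]],[[0.003,0,0.316],[0,0,0]],[[0.003,0,0.316],[0,0,0]],[[0.003,0,0.316],[0,0,0]]]' 1
python3 -m handwheel '[[[0,0,0],[0,0,0]],[[0,0,0],[0,0,0]],[[0,0,0],[0,0,0]],[[0,0,0],[0,0,0]],[[0,0,0],[0,0,0]],[[0,0,0],[0,0,0]],[[0,0,0],[0,0,0]],[[0,0,0],[0,0,0]]]' 0 40
python3 -m handwheel '[[[0,0,-0.316],[0,0,0]],[[0,0,-0.316],[0,0,0]],[[0,0,-0.316],[0,0,0]],[[0,0,-0.316],[0,0,0]],[[0.185,0.352,-0.316],[0,0,0]],[[0.185,0.352,-0.316],[0,0,0]],[[0.185,0.352,-0.316],[0,0,0]],[[0.185,0.352,-0.316],[0,0,0]],[[0.185,0.352,-0.316],[0,0,0]],[[0.185,0.352,-0.316],[0,0,0]]]'
```

```text
time_s: 1.75
position: [0.4043, 0.3041, 0.1145]
tool_rot: [[-0.501, 0.866, 0.003], [0.866, 0.501, 0.002], [-0.0, 0.004, -1.0]]
ft_force: [0.6, -0.5, 0.2]
grip_width: 0.0853
gripper_force: 0.0
time_s: 2.55
position: [0.4038, 0.3035, 0.114]
tool_rot: [[-0.5, 0.866, 0.002], [0.866, 0.5, 0.001], [-0.0, 0.003, -1.0]]
ft_force: [-1.9, -1.1, 9.8]
grip_width: 0.0507
gripper_force: 40.0
time_s: 3.55
position: [0.5095, 0.4717, 0.268]
tool_rot: [[-0.501, 0.866, -0.003], [0.866, 0.501, -0.002], [-0.0, -0.003, -1.0]]
ft_force: [0.2, 0.2, -0.7]
grip_width: 0.0505
gripper_force: 42.3
```

```bash
python3 -m handwheel '[[[0,0,0.2],[0,0,0]],[[0,0,0.2],[0,0,0]],[[0,0,0.4],[0,0,0]],[[0,0,0.4],[0,0,0]],[[0,0,0.46],[0,0,0]],[[0,0,0.48],[0,0,0]],[[0,0,0.49],[0,0,0]],[[0,0,0.497],[0,0,0]],[[0,0,0.497],[0,0,0]],[[0,0,0.497],[0,0,0]]]'
python3 -m handwheel '[[[0,0,0],[0,0,0]],[[0,0,0],[0,0,0]],[[0,0,0],[0,0,0]],[[0,0,0],[0,0,0]],[[0,0,0],[0,0,0]]]' 0.85
python3 -m handwheel '[[[0,0,-0.2],[0,0,0]],[[0,0,-0.2],[0,0,0]],[[0,0,-0.2],[0,0,0]],[[0,0,-0.5],[0,0,0]],[[0,0,-0.5],[0,0,0]],[[0,0,-0.5],[0,0,0]],[[0,0,-0.5],[0,0,0]]]' 0.85
python3 - <<'E'
from h import *
plan(([.553,.3585,.27],down(90)))
E
```

```text
time_s: 4.55
position: [0.51, 0.4716, 0.0234]
tool_rot: [[-0.5, 0.866, 0.002], [0.866, 0.5, 0.001], [0.0, 0.002, -1.0]]
ft_force: [0.3, -0.2, -1.0]
grip_width: 0.0504
gripper_force: 42.3
time_s: 5.05
position: [0.5095, 0.4714, 0.0219]
tool_rot: [[-0.5, 0.866, 0.0], [0.866, 0.5, 0.0], [0.0, 0.0, -1.0]]
ft_force: [-0.1, 0.2, -0.4]
grip_width: 0.0724
gripper_force: 0.0
time_s: 5.75
position: [0.5107, 0.4723, 0.2802]
tool_rot: [[-0.5, 0.866, 0.012], [0.866, 0.5, 0.008], [0.001, 0.015, -1.0]]
ft_force: [1.2, 0.3, 0.1]
grip_width: 0.0723
gripper_force: 0.0
[[-0.239,-0.041,0.020],[0.0043,0.0022,-0.3333]] rows>=7.0
```

```bash
python3 -m handwheel '[[[-0.237,-0.041,0],[0,0,-0.3333]],[[-0.237,-0.041,0],[0,0,-0.3333]],[[-0.237,-0.041,0],[0,0,-0.3333]],[[-0.237,-0.041,0],[0,0,-0.3333]],[[-0.237,-0.041,0],[0,0,-0.3333]],[[-0.237,-0.041,0],[0,0,-0.3333]],[[-0.237,-0.041,0],[0,0,-0.3333]],[[-0.237,-0.041,0],[0,0,-0.3333]],[[-0.237,-0.041,0],[0,0,-0.3333]],[[-0.237,-0.041,0],[0,0,-0.3333]]]' 1
python3 - <<'E'
from h import *
snap('wrist','w2')
pts=world(load('w2')).reshape(-1,3);q=pts[np.isfinite(pts[:,0])]
m=(abs(q[:,0]-.553)<.06)&(abs(q[:,1]-.358)<.06)&(q[:,2]>.178)&(q[:,2]<.2);print(m.sum(),cv2.minEnclosingCircle((q[m,:2]*1000).astype(np.float32)))
m=(abs(q[:,0]-.553)<.04)&(abs(q[:,1]-.358)<.04)&(q[:,2]>.115)&(q[:,2]<.15);print(m.sum(),cv2.minAreaRect((q[m,:2]*1000).astype(np.float32)))
m=(abs(q[:,0]-.51)<.06)&(abs(q[:,1]-.47)<.06)&(q[:,2]>.02)&(q[:,2]<.08);print(m.sum(),cv2.minEnclosingCircle((q[m,:2]*1000).astype(np.float32)),np.percentile(q[m,2],[50,95]) if m.any() else 0)
E
```

```text
time_s: 6.75
position: [0.5509, 0.3585, 0.2716]
tool_rot: [[-1.0, 0.003, -0.0], [0.003, 1.0, -0.0], [0.0, -0.0, -1.0]]
ft_force: [0.6, -0.0, -0.0]
grip_width: 0.0855
gripper_force: 0.0
634 ((551.1317138671875, 358.30999755859375), 11.583963394165039)
290 ((541.2164916992188, 360.7914123535156), (47.33968734741211, 27.357059478759766), 73.87352752685547)
1631 ((509.6330871582031, 472.4414978027344), 27.346818923950195) [0.05520815 0.05661015]
```

```bash
python3 -m handwheel '[[[0,0,0.299],[0,0,0]],[[0,0,0.299],[0,0,0]],[[0,0,0.299],[0,0,0]],[[0,0,0.299],[0,0,0]],[[0,0,0.299],[0,0,0]],[[0,0,0.299],[0,0,0]]]' 1
python3 -m handwheel '[[[0,0,0],[0,0,0]],[[0,0,0],[0,0,0]],[[0,0,0],[0,0,0]],[[0,0,0],[0,0,0]],[[0,0,0],[0,0,0]],[[0,0,0],[0,0,0]],[[0,0,0],[0,0,0]],[[0,0,0],[0,0,0]]]' 0 40
python3 -m handwheel '[[[0,0,-0.3],[0,0,0]],[[0,0,-0.3],[0,0,0]],[[0,0,-0.3],[0,0,0]],[[0,0,-0.3],[0,0,0]],[[-0.268,-0.166,-0.3],[0,0,0]],[[-0.268,-0.166,-0.3],[0,0,0]],[[-0.268,-0.166,-0.3],[0,0,0]],[[-0.268,-0.166,-0.3],[0,0,0]],[[-0.268,-0.166,-0.3],[0,0,0]],[[-0.268,-0.166,-0.3],[0,0,0]]]'
python3 -m handwheel '[[[0,0,0.2],[0,0,0]],[[0,0,0.2],[0,0,0]],[[0,0,0.4],[0,0,0]],[[0,0,0.4],[0,0,0]],[[0,0,0.4],[0,0,0]]]'
```

```text
time_s: 7.4
position: [0.5517, 0.3588, 0.1242]
tool_rot: [[-1.0, 0.001, 0.003], [0.001, 1.0, 0.001], [-0.003, 0.001, -1.0]]
ft_force: [0.3, 0.1, 1.3]
grip_width: 0.0853
gripper_force: 0.0
time_s: 8.2
position: [0.5513, 0.3586, 0.1234]
tool_rot: [[-1.0, 0.0, 0.002], [0.0, 1.0, 0.001], [-0.002, 0.001, -1.0]]
ft_force: [-1.3, -0.5, 5.9]
grip_width: 0.0468
gripper_force: 41.6
time_s: 9.2
position: [0.6842, 0.2762, 0.2717]
tool_rot: [[-1.0, -0.001, -0.001], [-0.001, 1.0, 0.0], [0.001, 0.0, -1.0]]
ft_force: [-0.9, 0.3, -1.7]
grip_width: 0.0469
gripper_force: 42.4
time_s: 9.7
position: [0.6801, 0.276, 0.0653]
tool_rot: [[-1.0, -0.002, -0.014], [-0.002, 1.0, -0.003], [0.014, -0.003, -1.0]]
ft_force: [-0.5, -0.1, -2.9]
grip_width: 0.0467
gripper_force: 42.3
```

```bash
python3 -m handwheel '[[[0,0,0.04],[0,0,0]],[[0,0,0.07],[0,0,0]],[[0,0,0.08],[0,0,0]],[[0,0,0.087],[0,0,0]],[[0,0,0.087],[0,0,0]],[[0,0,0.087],[0,0,0]]]'
python3 -m handwheel '[[[0,0,0],[0,0,0]],[[0,0,0],[0,0,0]],[[0,0,0],[0,0,0]],[[0,0,0],[0,0,0]],[[0,0,0],[0,0,0]]]' 0.85
python3 -m handwheel '[[[0,0,-0.1],[0,0,0]],[[0,0,-0.2],[0,0,0]],[[0,0,-0.3],[0,0,0]],[[0,0,-0.46],[0,0,0]],[[0,0,-0.46],[0,0,0]],[[0,0,-0.46],[0,0,0]],[[0,0,-0.46],[0,0,0]]]' 1
python3 - <<'E'
from h import *
H=down(3.6)
plan(([.4802,.3083,.25],H),([.4802,.3083,.1145],H),([.4802,.3083,.25],H),([.545,.01,.25],down(3.6)),([.545,.01,.0365],down(3.6)))
snap('scene','s1')
E
```

```text
time_s: 10.3
position: [0.6853, 0.2756, 0.0299]
tool_rot: [[-1.0, 0.0, 0.001], [0.0, 1.0, 0.0], [-0.001, 0.0, -1.0]]
ft_force: [-0.6, -0.1, -1.8]
grip_width: 0.047
gripper_force: 42.4
time_s: 10.8
position: [0.685, 0.2754, 0.0289]
tool_rot: [[-1.0, 0.0, 0.0], [0.0, 1.0, 0.0], [-0.0, 0.0, -1.0]]
ft_force: [0.6, 0.3, -0.5]
grip_width: 0.0728
gripper_force: 0.0
time_s: 11.5
position: [0.6849, 0.2754, 0.2586]
tool_rot: [[-1.0, 0.0, 0.0], [0.0, 1.0, 0.0], [-0.0, 0.0, -1.0]]
ft_force: [-1.1, 0.5, -1.5]
grip_width: 0.0856
gripper_force: 0.0
[[0.409,0.066,0.017],[0.0000,0.0000,0.4800]] rows>=10.1
[[0.000,0.000,0.271],[0.0000,0.0000,0.0000]] rows>=2.7
[[0.000,0.000,-0.271],[0.0000,0.0000,0.0000]] rows>=2.7
[[-0.604,0.092,0.000],[0.0000,0.0000,0.0000]] rows>=6.1
[[0.000,0.000,0.427],[0.0000,0.0000,0.0000]] rows>=4.3
```

```bash
python3 - <<'E'
from h import *
pts=world(load('s1')).reshape(-1,3);q=pts[np.isfinite(pts[:,0])]
m=(abs(q[:,0]-.685)<.05)&(abs(q[:,1]-.275)<.05)&(q[:,2]>.08)&(q[:,2]<.2);print(m.sum(),cv2.minEnclosingCircle((q[m,:2]*1000).astype(np.float32)),np.percentile(q[m,2],[50,95]))
E
python3 -m handwheel '[[[0.409,0.066,0.017],[0,0,0.48]],[[0.409,0.066,0.017],[0,0,0.48]],[[0.409,0.066,0.017],[0,0,0.48]],[[0.409,0.066,0.017],[0,0,0.48]],[[0.409,0.066,0.017],[0,0,0.48]],[[0.409,0.066,0.017],[0,0,0.48]],[[0.409,0.066,0.017],[0,0,0.48]],[[0.409,0.066,0.017],[0,0,0.48]],[[0.409,0.066,0.017],[0,0,0.48]],[[0.409,0.066,0.017],[0,0,0.48]]]' 1
python3 -m handwheel '[[[0,0,0],[0,0,0.004]],[[0,0,0],[0,0,0.004]],[[0,0,0],[0,0,0.004]]]' 1
python3 - <<'E'
from h import *
plan(([.4802,.3083,.1153],down(3.6)))
E
```

```text
60 ((687.14599609375, 275.2782897949219), 12.271590232849121) [0.0904685  0.09473165]
time_s: 12.55
position: [0.4798, 0.3082, 0.2484]
tool_rot: [[-0.064, 0.998, -0.003], [0.998, 0.064, -0.001], [-0.001, -0.003, -1.0]]
ft_force: [-0.5, 0.6, -0.4]
grip_width: 0.0852
gripper_force: 0.0
time_s: 12.85
position: [0.4803, 0.3084, 0.2497]
tool_rot: [[-0.061, 0.998, -0.001], [0.998, 0.061, -0.0], [-0.0, -0.001, -1.0]]
ft_force: [0.1, -0.2, 0.6]
grip_width: 0.085
gripper_force: 0.0
[[-0.000,0.000,0.269],[-0.0004,0.0001,-0.0006]] rows>=2.7
```

```bash
python3 -m handwheel '[[[0,0,0.1],[0,0,0]],[[0,0,0.2],[0,0,0]],[[0,0,0.269],[0,0,0]],[[0,0,0.269],[0,0,0]],[[0,0,0.269],[0,0,0]],[[0,0,0.269],[0,0,0]]]' 1
python3 -m handwheel '[[[0,0,0],[0,0,0]],[[0,0,0],[0,0,0]],[[0,0,0],[0,0,0]],[[0,0,0],[0,0,0]],[[0,0,0],[0,0,0]],[[0,0,0],[0,0,0]],[[0,0,0],[0,0,0]],[[0,0,0],[0,0,0]],[[0,0,0],[0,0,0]]]' 0 90
python3 -m handwheel '[[[0,0,-0.04],[0,0,0]],[[0,0,-0.08],[0,0,0]],[[0,0,-0.12],[0,0,0]],[[0,0,-0.2],[0,0,0]],[[0,0,-0.27],[0,0,0]],[[0,0,-0.27],[0,0,0]],[[0,0,-0.27],[0,0,0]]]'
```

```text
time_s: 13.45
position: [0.4816, 0.3089, 0.1181]
tool_rot: [[-0.059, 0.998, 0.004], [0.998, 0.059, 0.001], [0.001, 0.004, -1.0]]
ft_force: [0.3, 0.4, -0.1]
grip_width: 0.0852
gripper_force: 0.0
time_s: 14.35
position: [0.4805, 0.3085, 0.1162]
tool_rot: [[-0.058, 0.998, 0.0], [0.998, 0.058, 0.0], [0.0, 0.0, -1.0]]
ft_force: [-1.3, -0.6, 5.7]
grip_width: 0.0103
gripper_force: 88.7
time_s: 15.05
position: [0.4802, 0.3083, 0.2499]
tool_rot: [[-0.058, 0.998, -0.001], [0.998, 0.058, -0.0], [-0.0, -0.001, -1.0]]
ft_force: [-0.6, 0.5, -4.2]
grip_width: 0.0102
gripper_force: 88.4
```

```bash
python3 -m handwheel '[[[-0.06,0.01,0],[0,0,0]],[[-0.14,0.02,0],[0,0,0]],[[-0.24,0.035,0],[0,0,0]],[[-0.34,0.05,0],[0,0,0]],[[-0.44,0.066,0],[0,0,0]],[[-0.53,0.08,0],[0,0,0]],[[-0.58,0.09,0],[0,0,0]],[[-0.604,0.092,0],[0,0,0]],[[-0.604,0.092,0],[0,0,0]],[[-0.604,0.092,0],[0,0,0]]]'
python3 -m handwheel '[[[0,0,0.08],[0,0,0]],[[0,0,0.17],[0,0,0]],[[0,0,0.26],[0,0,0]],[[0,0,0.33],[0,0,0]],[[0,0,0.38],[0,0,0]],[[0,0,0.41],[0,0,0]],[[0,0,0.42],[0,0,0]],[[0,0,0.424],[0,0,0]],[[0,0,0.424],[0,0,0]]]'
python3 -m handwheel '[[[0,0,0],[0,0,0]],[[0,0,0],[0,0,0]],[[0,0,0],[0,0,0]],[[0,0,0],[0,0,0]],[[0,0,0],[0,0,0]]]' 0.8
python3 -m handwheel '[[[0,0,-0.1],[0,0,0]],[[0,0,-0.2],[0,0,0]],[[0,0,-0.3],[0,0,0]],[[0,0,-0.44],[0,0,0]],[[0,0,-0.44],[0,0,0]],[[0,0,-0.44],[0,0,0]],[[0,0,-0.44],[0,0,0]]]' 1
python3 - <<'E'
from h import *
plan(([.5802,-.219,.2],down(-3)),([.5802,-.219,.2],down(-3)))
snap('side','sd1'); snap('scene','s2')
pts=np.vstack([world(load(n)).reshape(-1,3) for n in('sd1','s2')]);q=pts[np.isfinite(pts[:,0])]
for n,b in dict(p5=(.58,-.219,.04,.012,.03),p6=(.598,-.292,.04,.012,.03),tray=(.4425,-.2715,.1,.012,.03),bar=(.4425,-.2715,.1,.07,.1),cover=(.54,.01,.15,.012,.025)).items():
    m=(abs(q[:,0]-b[0])<b[2])&(abs(q[:,1]-b[1])<b[2])&(q[:,2]>b[3])&(q[:,2]<b[4])
    if m.sum()>4: print(n,m.sum(),np.round(np.concatenate([np.atleast_1d(x) for x in cv2.minAreaRect((q[m,:2]*1000).astype(np.float32))]),1))
E
```

```text
time_s: 16.05
position: [0.5434, 0.0107, 0.2499]
tool_rot: [[-0.059, 0.998, -0.002], [0.998, 0.059, 0.001], [0.001, -0.002, -1.0]]
ft_force: [-0.2, 0.2, -3.6]
grip_width: 0.0108
gripper_force: 88.3
time_s: 16.95
position: [0.5442, 0.0102, 0.0394]
tool_rot: [[-0.059, 0.998, 0.001], [0.998, 0.059, -0.0], [-0.0, 0.001, -1.0]]
ft_force: [0.9, -0.2, -3.3]
grip_width: 0.0104
gripper_force: 88.3
time_s: 17.45
position: [0.544, 0.0096, 0.039]
tool_rot: [[-0.058, 0.998, 0.0], [0.998, 0.058, -0.0], [-0.0, 0.0, -1.0]]
ft_force: [0.2, -0.7, 0.3]
grip_width: 0.0683
gripper_force: 0.0
time_s: 18.15
position: [0.5436, 0.0097, 0.2581]
tool_rot: [[-0.058, 0.998, -0.001], [0.998, 0.058, 0.0], [0.0, -0.001, -1.0]]
ft_force: [-0.4, -0.3, -0.5]
grip_width: 0.0857
gripper_force: 0.0
[[-0.461,0.047,0.116],[-0.0003,-0.0001,0.0352]] rows>=4.8
[[0.000,0.000,0.000],[0.0000,0.0000,0.0000]] rows>=0.0
p5 131 [ 580.2 -219.3   28.7   30.6   76.8]
p6 152 [ 598.  -292.2   32.7   24.4   18.5]
tray 1095 [ 443.6 -271.   107.4  134.9   82.5]
bar 349 [ 443.7 -269.8  106.8   17.4   80.4]
cover 9654 [531.5   8.  291.2 203.5   3.5]
```

View pics/sd1.png

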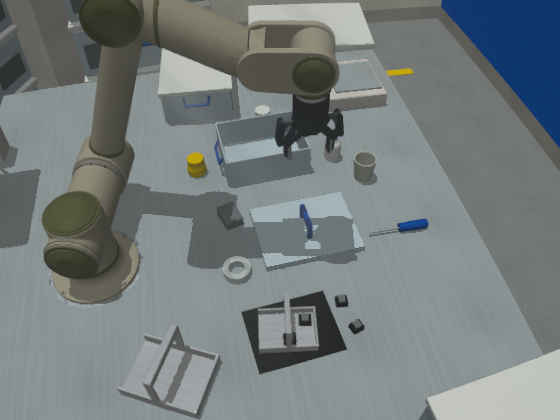

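Side view: cover flat on the bench (305,228), tote open (262,145), tray (288,330), and loose parts at (342,300) and (357,326), unmoved. Next is a wrist look over the tray.

Run:
```python
from h import *
plan(([.4425,-.271,.25],down(-7.7)))
```

```text
[[-0.549,-0.234,0.015],[-0.0010,-0.0002,0.0612]] rows>=6.0
```

```bash
python3 -m handwheel '[[[-0.549,-0.234,0.015],[0,0,0.0612]],[[-0.549,-0.234,0.015],[0,0,0.0612]],[[-0.549,-0.234,0.015],[0,0,0.0612]],[[-0.549,-0.234,0.015],[0,0,0.0612]],[[-0.549,-0.234,0.015],[0,0,0.0612]],[[-0.549,-0.234,0.015],[0,0,0.0612]],[[-0.549,-0.234,0.015],[0,0,0.0612]],[[-0.549,-0.234,0.015],[0,0,0.0612]],[[-0.549,-0.234,0.015],[0,0,0.0612]]]' 1
cat > tr.py <<'E'
from h import *
import sys
fn=sys.argv[1];snap('wrist',fn)
q=world(load(fn)).reshape(-1,3);c=load(fn)['im'].reshape(-1,3);k=np.isfinite(q[:,0]);q,c=q[k],c[k].astype(int)
for n,b in dict(p5=(.58,-.219,.03,.012,.03),p6=(.598,-.292,.03,.012,.03),tray=(.4425,-.2715,.1,.022,.03),bar=(.4425,-.2715,.1,.07,.1)).items():
    m=(abs(q[:,0]-b[0])<b[2])&(abs(q[:,1]-b[1])<b[2])&(q[:,2]>b[3])&(q[:,2]<b[4])
    if m.sum()>4: print(n,m.sum(),np.round(np.concatenate([np.atleast_1d(x) for x in cv2.minAreaRect((q[m,:2]*1000).astype(np.float32))]),1),q[m,2].max().round(3))
m=(c.max(1)<50)&(q[:,2]<.006)&(q[:,0]<.6)&(q[:,0]>.3)&(q[:,1]<-.12)&(q[:,1]>-.4);print('mat',np.round(np.concatenate([np.atleast_1d(x) for x in cv2.minAreaRect((q[m,:2]*1000).astype(np.float32))]),1))
E
python3 tr.py w3
```

```text
time_s: 19.15
position: [0.4432, -0.2702, 0.2507]
tool_rot: [[0.133, 0.991, -0.001], [0.991, -0.133, 0.001], [0.001, -0.001, -1.0]]
ft_force: [-0.6, 1.0, -1.0]
grip_width: 0.0853
gripper_force: 0.0
p5 447 [ 579.3 -219.2   24.2   28.7   83.2] 0.024
p6 405 [ 595.5 -291.1   28.9   24.2   20.5] 0.024
tray 1163 [ 441.3 -270.6   99.2  130.    81.8] 0.03
bar 1056 [ 441.2 -270.4   98.9   11.8   82.2] 0.092
mat [ 473.2 -267.   237.7  159.     5.7]
```

View pics/w3.png

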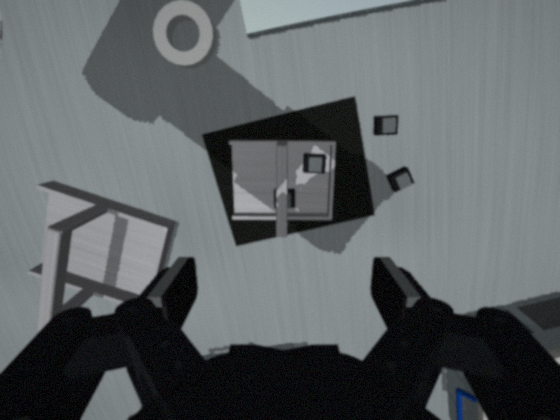

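Run:
```python
from h import *
D=down(-8);T=down(3.6)
tp=np.array([.4413,-.2705,.0625])
B=np.array([.453,.3085,.187])
def at(th): R=down(3.6,-th); return (B+.0187*R[:,2],R)
plan((tp,D),(tp+[0,0,.18],D),([.453,.3085,.2425],T),at(0),at(25),at(50))
print(at(50)[0])
f=load('w3');W=world(f);K=f['K'];
for u,v in((205,134),(352,99),(371,211),(237,242)):print(W[v,u].round(3))
```

```text
[[-0.002,-0.004,0.377],[-0.0002,-0.0003,0.0023]] rows>=3.8
[[0.000,0.000,-0.360],[0.0000,0.0000,0.0000]] rows>=3.6
[[1.150,-0.138,0.000],[0.0000,0.0000,-0.0644]] rows>=11.6
[[0.000,0.000,0.148],[0.0000,0.0000,0.0000]] rows>=1.5
[[-0.000,0.016,-0.004],[-0.1389,0.0000,0.0000]] rows>=2.9
[[0.000,0.016,-0.004],[-0.1389,-0.0000,0.0000]] rows>=2.9
[0.46729676 0.30939948 0.17497987]
[ 0.351 -0.2    0.003]
[ 0.542 -0.183  0.001]
[ 0.557 -0.332  0.005]
[ 0.366 -0.353  0.003]
```

```bash
python3 -m handwheel '[[[0,0,0.1],[0,0,0]],[[-0.002,-0.004,0.2],[0,0,0.002]],[[-0.002,-0.004,0.3],[0,0,0.002]],[[-0.002,-0.004,0.377],[0,0,0.002]],[[-0.002,-0.004,0.377],[0,0,0.002]],[[-0.002,-0.004,0.377],[0,0,0.002]],[[-0.002,-0.004,0.377],[0,0,0.002]]]' 1
python3 -m handwheel '[[[0,0,0],[0,0,0]],[[0,0,0],[0,0,0]],[[0,0,0],[0,0,0]],[[0,0,0],[0,0,0]],[[0,0,0],[0,0,0]],[[0,0,0],[0,0,0]],[[0,0,0],[0,0,0]],[[0,0,0],[0,0,0]],[[0,0,0],[0,0,0]]]' 0 100
python3 -m handwheel '[[[0,0,-0.03],[0,0,0]],[[0,0,-0.08],[0,0,0]],[[0,0,-0.14],[0,0,0]],[[0,0,-0.2],[0,0,0]],[[0,0,-0.27],[0,0,0]],[[0,0,-0.33],[0,0,0]],[[0,0,-0.36],[0,0,0]],[[0,0,-0.36],[0,0,0]],[[0,0,-0.36],[0,0,0]]]'
```

```text
time_s: 19.9
position: [0.4421, -0.2723, 0.065]
tool_rot: [[0.139, 0.99, 0.003], [0.99, -0.139, -0.003], [-0.002, 0.003, -1.0]]
ft_force: [0.5, -0.6, -0.3]
grip_width: 0.0853
gripper_force: 0.0
time_s: 20.8
position: [0.4409, -0.272, 0.0631]
tool_rot: [[0.14, 0.99, 0.0], [0.99, -0.14, -0.0], [-0.0, 0.0, -1.0]]
ft_force: [-1.6, 0.9, 4.7]
grip_width: 0.0103
gripper_force: 98.0
time_s: 21.7
position: [0.4406, -0.2716, 0.2415]
tool_rot: [[0.14, 0.99, -0.001], [0.99, -0.14, 0.001], [0.001, -0.002, -1.0]]
ft_force: [0.7, -0.4, -4.4]
grip_width: 0.0105
gripper_force: 98.2
```

```bash
python3 -m handwheel '[[[0.02,-0.002,0],[0,0,0]],[[0.06,-0.007,0],[0,0,-0.003]],[[0.12,-0.014,0],[0,0,-0.007]],[[0.18,-0.022,0],[0,0,-0.01]],[[0.24,-0.029,0],[0,0,-0.014]],[[0.3,-0.036,0],[0,0,-0.018]],[[0.36,-0.043,0],[0,0,-0.022]],[[0.42,-0.05,0],[0,0,-0.025]],[[0.48,-0.058,0],[0,0,-0.028]],[[0.54,-0.065,0],[0,0,-0.031]]]'
python3 - <<'E'
from h import *
print(observe()['gripper_force'])
plan(([.453,.3085,.2425],down(3.6)))
E
```

```text
time_s: 22.7
position: [0.4456, 0.0019, 0.2417]
tool_rot: [[0.042, 0.999, -0.002], [0.999, -0.042, 0.001], [0.001, -0.002, -1.0]]
ft_force: [-0.2, -0.5, -3.3]
grip_width: 0.0104
gripper_force: 98.0
98.01306366920471
[[0.613,-0.011,-0.001],[-0.0007,-0.0002,-0.0335]] rows>=6.1
```

```bash
python3 -m handwheel '[[[0.06,-0.001,0],[0,0,-0.003]],[[0.12,-0.002,0],[0,0,-0.006]],[[0.18,-0.003,0],[0,0,-0.01]],[[0.24,-0.004,0],[0,0,-0.013]],[[0.3,-0.005,0],[0,0,-0.016]],[[0.36,-0.006,0],[0,0,-0.02]],[[0.42,-0.007,0],[0,0,-0.023]],[[0.48,-0.009,0],[0,0,-0.026]],[[0.54,-0.01,0],[0,0,-0.03]],[[0.58,-0.011,0],[0,0,-0.032]]]'
python3 -m handwheel '[[[0.02,0,0.02],[0,0,-0.001]],[[0.03,0,0.06],[0,0,-0.001]],[[0.03,0,0.1],[0,0,-0.001]],[[0.03,0,0.13],[0,0,-0.001]],[[0.03,0,0.148],[0,0,-0.001]],[[0.03,0,0.148],[0,0,-0.001]],[[0.03,0,0.148],[0,0,-0.001]]]'
python3 - <<'E'
from h import *
B=np.array([.453,.3085,.187])
def at(th): R=down(3.6,-th); return (B+.0187*R[:,2],R)
for t in(15,30,45,55): plan(at(t))
snap('scene','s3');crop('s3','s3c',280,160,440,340,3)
E
```

```text
time_s: 23.7
position: [0.4523, 0.292, 0.2414]
tool_rot: [[-0.059, 0.998, -0.003], [0.998, 0.059, -0.0], [-0.0, -0.003, -1.0]]
ft_force: [-0.2, -0.7, -3.4]
grip_width: 0.0101
gripper_force: 98.0
time_s: 24.4
position: [0.4528, 0.3048, 0.169]
tool_rot: [[-0.06, 0.998, 0.0], [0.998, 0.06, 0.0], [0.0, 0.0, -1.0]]
ft_force: [0.3, -0.0, -2.7]
grip_width: 0.0098
gripper_force: 97.9
[[0.007,0.011,0.000],[-0.0833,0.0001,-0.0008]] rows>=1.7
[[0.007,0.020,-0.004],[-0.1666,0.0002,-0.0008]] rows>=3.5
[[0.007,0.027,-0.010],[-0.2499,0.0003,-0.0008]] rows>=5.2
[[0.007,0.032,-0.015],[-0.3055,0.0004,-0.0007]] rows>=6.4
```

View pics/s3c.png

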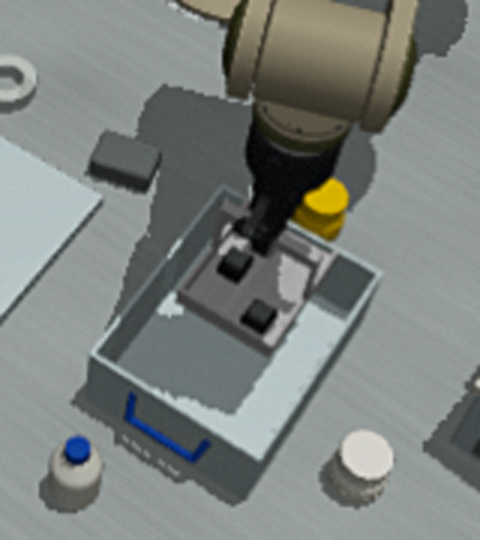

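Crop: the tray is over the tote with both parts in it, at (235,264) and (260,314). Bottle and jar stand upright. Tipping now.

```bash
python3 -m handwheel '[[[0.002,0.004,0],[-0.028,0,0]],[[0.004,0.008,0],[-0.056,0,0]],[[0.007,0.011,0],[-0.083,0,0]],[[0.007,0.014,-0.001],[-0.111,0,0]],[[0.007,0.017,-0.003],[-0.139,0,0]],[[0.007,0.02,-0.004],[-0.167,0,0]],[[0.007,0.022,-0.006],[-0.194,0,0]],[[0.007,0.025,-0.008],[-0.222,0,0]],[[0.007,0.027,-0.01],[-0.25,0,0]],[[0.007,0.03,-0.013],[-0.278,0,0]]]'
python3 -m handwheel '[[[0,0.002,0],[-0.028,0,0]],[[0,0.002,0],[-0.028,0,0]],[[0,0.002,0],[-0.028,0,0]],[[0,0.002,0],[-0.028,0,0]]]'
python3 - <<'E'
from h import *
snap('side','sd2');snap('scene','s4')
a=load('sd2')['im'][70:220,180:360,::-1];b=load('s4')['im'][190:340,280:460,::-1]
cv2.imwrite('pics/tip.png',np.vstack([cv2.resize(x,(540,300) if 0 else (360,300),interpolation=cv2.INTER_CUBIC) for x in(a,b)]))
E
```

```text
time_s: 25.45
position: [0.4677, 0.3063, 0.1754]
tool_rot: [[-0.05, 0.679, 0.732], [0.999, 0.039, 0.032], [-0.007, 0.733, -0.68]]
ft_force: [-0.8, -0.0, -2.0]
grip_width: 0.0101
gripper_force: 98.2
time_s: 25.85
position: [0.4697, 0.3078, 0.1802]
tool_rot: [[-0.051, 0.618, 0.784], [0.999, 0.04, 0.033], [-0.011, 0.785, -0.619]]
ft_force: [-0.3, -0.5, -3.6]
grip_width: 0.0104
gripper_force: 98.4
```

View pics/tip.png

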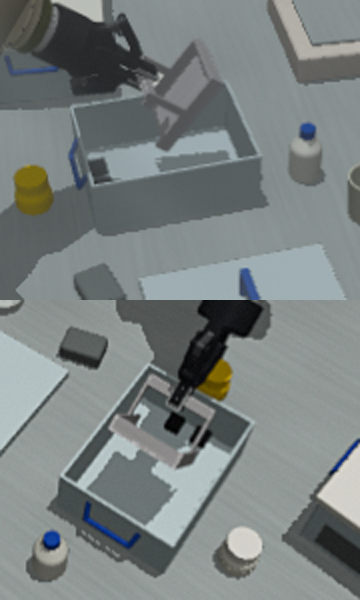

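Both parts are in the tote: scene half (173,423) and (200,437). The tray is empty. Lift, level, and carry back.

Run:
```python
from h import *
s=observe();R=np.array(s['tool_rot']);p=np.array(s['position'])
D=down(5)
plan((p+[0,0,.07],R),([.453,.306,.2425],D),([.452,.02,.2425],D),([.452,-.267,.2425],D),([.452,-.267,.066],D))
```

```text
[[-0.001,0.110,-0.087],[0.0000,0.0000,0.0000]] rows>=1.4
[[-0.002,-0.033,-0.017],[0.2873,0.0084,-0.0095]] rows>=6.0
[[-0.570,-0.052,0.000],[0.0000,0.0000,0.0000]] rows>=5.7
[[-0.572,-0.050,0.000],[0.0000,0.0000,0.0000]] rows>=5.7
[[0.000,0.000,0.353],[0.0000,0.0000,0.0000]] rows>=3.5
```

```bash
python3 -m handwheel '[[[0,0.04,-0.03],[0,0,0]],[[0,0.08,-0.06],[0,0,0]],[[-0.001,0.11,-0.087],[0,0,0]],[[-0.001,0.11,-0.087],[0,0,0]],[[-0.001,0.11,-0.087],[0,0,0]]]'
python3 -m handwheel '[[[-0.002,-0.033,-0.017],[0.2873,0.0084,-0.0095]],[[-0.002,-0.033,-0.017],[0.2873,0.0084,-0.0095]],[[-0.002,-0.033,-0.017],[0.2873,0.0084,-0.0095]],[[-0.002,-0.033,-0.017],[0.2873,0.0084,-0.0095]],[[-0.002,-0.033,-0.017],[0.2873,0.0084,-0.0095]],[[-0.002,-0.033,-0.017],[0.2873,0.0084,-0.0095]],[[-0.002,-0.033,-0.017],[0.2873,0.0084,-0.0095]],[[-0.002,-0.033,-0.017],[0.2873,0.0084,-0.0095]],[[-0.002,-0.033,-0.017],[0.2873,0.0084,-0.0095]]]'
python3 -m handwheel '[[[-0.04,-0.004,0],[0,0,0]],[[-0.11,-0.01,0],[0,0,0]],[[-0.19,-0.017,0],[0,0,0]],[[-0.27,-0.024,0],[0,0,0]],[[-0.35,-0.031,0],[0,0,0]],[[-0.43,-0.039,0],[0,0,0]],[[-0.51,-0.046,0],[0,0,0]],[[-0.59,-0.053,0],[0,0,0]],[[-0.67,-0.06,0],[0,0,0]],[[-0.75,-0.067,0],[0,0,0]]]'
python3 - <<'E'
from h import *
D=down(5)
plan(([.452,-.267,.2425],D),([.452,-.267,.066],D))
E
```

```text
time_s: 26.45
position: [0.4692, 0.3074, 0.2491]
tool_rot: [[-0.048, 0.619, 0.784], [0.999, 0.038, 0.032], [-0.01, 0.784, -0.62]]
ft_force: [-0.0, 0.3, -3.4]
grip_width: 0.01
gripper_force: 98.6
time_s: 27.35
position: [0.4525, 0.3052, 0.2402]
tool_rot: [[-0.084, 0.996, -0.001], [0.996, 0.084, -0.001], [-0.001, -0.002, -1.0]]
ft_force: [-0.6, -0.4, -2.8]
grip_width: 0.0104
gripper_force: 98.4
time_s: 28.35
position: [0.4499, -0.0717, 0.2411]
tool_rot: [[-0.086, 0.996, -0.001], [0.996, 0.086, -0.001], [-0.001, -0.001, -1.0]]
ft_force: [0.4, 0.4, -2.5]
grip_width: 0.0103
gripper_force: 98.4
[[-0.389,-0.029,-0.002],[-0.0003,0.0004,-0.0004]] rows>=3.9
[[0.000,0.000,0.353],[0.0000,0.0000,0.0000]] rows>=3.5
```

```bash
python3 -m handwheel '[[[-0.08,-0.006,0],[0,0,0]],[[-0.16,-0.012,0],[0,0,0]],[[-0.24,-0.018,0],[0,0,0]],[[-0.32,-0.024,0],[0,0,0]],[[-0.37,-0.028,0],[0,0,0]],[[-0.389,-0.029,0],[0,0,0]],[[-0.389,-0.029,0],[0,0,0]],[[-0.389,-0.029,0],[0,0,0]]]'
python3 -m handwheel '[[[0,0,0.08],[0,0,0]],[[0,0,0.16],[0,0,0]],[[0,0,0.24],[0,0,0]],[[0,0,0.3],[0,0,0]],[[0,0,0.33],[0,0,0]],[[0,0,0.345],[0,0,0]],[[0,0,0.352],[0,0,0]],[[0,0,0.355],[0,0,0]],[[0,0,0.355],[0,0,0]],[[0,0,0.355],[0,0,0]]]'
python3 -m handwheel '[[[0,0,0],[0,0,0]],[[0,0,0],[0,0,0]],[[0,0,0],[0,0,0]],[[0,0,0],[0,0,0]],[[0,0,0],[0,0,0]]]' 0.6
python3 -m handwheel '[[[0,0,-0.08],[0,0,0]],[[0,0,-0.16],[0,0,0]],[[0,0,-0.26],[0,0,0]],[[0,0,-0.32],[0,0,0]],[[0,0,-0.32],[0,0,0]],[[0,0,-0.32],[0,0,0]]]' 1
python3 tr.py w4
python3 - <<'E'
from h import *
plan(([.57,-.255,.24],down(-7)))
E
```

```text
time_s: 29.15
position: [0.4532, -0.2643, 0.241]
tool_rot: [[-0.086, 0.996, -0.002], [0.996, 0.086, 0.001], [0.001, -0.002, -1.0]]
ft_force: [-0.0, 0.4, -3.5]
grip_width: 0.0101
gripper_force: 98.4
time_s: 30.15
position: [0.4533, -0.2656, 0.0643]
tool_rot: [[-0.086, 0.996, -0.001], [0.996, 0.086, 0.0], [0.0, -0.001, -1.0]]
ft_force: [0.4, 0.3, -3.1]
grip_width: 0.0103
gripper_force: 98.3
time_s: 30.65
position: [0.4531, -0.2655, 0.0636]
tool_rot: [[-0.086, 0.996, -0.002], [0.996, 0.086, 0.001], [0.001, -0.002, -1.0]]
ft_force: [-0.9, -0.2, 0.2]
grip_width: 0.0511
gripper_force: 0.0
time_s: 31.25
position: [0.4532, -0.2655, 0.2235]
tool_rot: [[-0.086, 0.996, -0.002], [0.996, 0.086, 0.001], [0.001, -0.001, -1.0]]
ft_force: [0.3, -0.0, -0.6]
grip_width: 0.0853
gripper_force: 0.0
p5 492 [ 579.5 -219.1   24.2   29.4   85.6] 0.024
p6 409 [ 595.6 -290.1   27.3   23.9   20.3] 0.024
tray 1111 [ 453.7 -264.5  130.4   99.7    4.9] 0.028
bar 1219 [ 453.7 -264.    11.4   98.8    4.8] 0.092
mat [ 468.6 -267.1  228.3  159.3    6. ]
[[0.001,0.235,-0.036],[-0.0010,-0.0008,0.0662]] rows>=2.4
```

Tray is centred on the mat and level. Next the loose parts, p5 first.

Run:
```python
from h import *
D=down(-4.4);plan(([.5795,-.219,.15],D),([.5795,-.219,.003],D),([.5795,-.219,.2],D),([.5,.02,.2],down(3)),([.5,.30,.2],down(3)))
```

```text
[[0.070,0.260,0.145],[-0.0010,-0.0008,0.0517]] rows>=3.1
[[0.000,0.000,0.294],[0.0000,0.0000,0.0000]] rows>=2.9
[[0.000,0.000,-0.394],[0.0000,0.0000,0.0000]] rows>=3.9
[[0.464,-0.195,0.000],[0.0000,0.0000,-0.0411]] rows>=5.0
[[0.559,0.029,0.000],[0.0000,0.0000,0.0000]] rows>=5.6
```

```bash
python3 -m handwheel '[[[0.07,0.26,0],[0,0,0.0517]],[[0.07,0.26,0],[0,0,0.0517]],[[0.07,0.26,0],[0,0,0.0517]],[[0.07,0.26,0.145],[0,0,0.0517]],[[0.07,0.26,0.145],[0,0,0.0517]],[[0.07,0.26,0.145],[0,0,0.0517]],[[0.07,0.26,0.145],[0,0,0.0517]],[[0.07,0.26,0.145],[0,0,0.0517]]]' 0.55
python3 -m handwheel '[[[0,0,0.09],[0,0,0]],[[0,0,0.18],[0,0,0]],[[0,0,0.25],[0,0,0]],[[0,0,0.28],[0,0,0]],[[0,0,0.294],[0,0,0]],[[0,0,0.294],[0,0,0]],[[0,0,0.294],[0,0,0]]]'
python3 -m handwheel '[[[0,0,0],[0,0,0]],[[0,0,0],[0,0,0]],[[0,0,0],[0,0,0]],[[0,0,0],[0,0,0]],[[0,0,0],[0,0,0]],[[0,0,0],[0,0,0]]]' 0 40
python3 -m handwheel '[[[0,0,-0.1],[0,0,0]],[[0,0,-0.2],[0,0,0]],[[0,0,-0.3],[0,0,0]],[[0,0,-0.394],[0,0,0]],[[0,0,-0.394],[0,0,0]],[[0,0,-0.394],[0,0,0]],[[0,0,-0.394],[0,0,0]]]'
```

```text
time_s: 32.1
position: [0.5802, -0.22, 0.1523]
tool_rot: [[0.077, 0.997, 0.0], [0.997, -0.077, 0.0], [0.0, 0.0, -1.0]]
ft_force: [-0.0, 0.3, 0.6]
grip_width: 0.047
gripper_force: 0.0
time_s: 32.8
position: [0.5803, -0.2199, 0.0055]
tool_rot: [[0.077, 0.997, 0.001], [0.997, -0.077, -0.0], [-0.0, 0.001, -1.0]]
ft_force: [0.6, 0.2, -0.2]
grip_width: 0.047
gripper_force: 0.0
time_s: 33.4
position: [0.5801, -0.2198, 0.0054]
tool_rot: [[0.076, 0.997, 0.0], [0.997, -0.076, -0.0], [-0.0, 0.0, -1.0]]
ft_force: [-0.6, -0.0, 6.6]
grip_width: 0.0267
gripper_force: 39.9
time_s: 34.1
position: [0.5793, -0.2193, 0.1997]
tool_rot: [[0.077, 0.997, -0.004], [0.997, -0.077, 0.002], [0.002, -0.004, -1.0]]
ft_force: [0.3, 0.2, -0.5]
grip_width: 0.0269
gripper_force: 39.7
```

```bash
python3 -m handwheel '[[[0.09,-0.038,0],[0,0,-0.01]],[[0.18,-0.076,0],[0,0,-0.02]],[[0.27,-0.114,0],[0,0,-0.03]],[[0.36,-0.15,0],[0,0,-0.04]],[[0.46,-0.193,0],[0,0,-0.041]],[[0.55,-0.195,0],[0,0,-0.041]],[[0.64,-0.2,0],[0,0,-0.041]],[[0.74,-0.2,0],[0,0,-0.041]],[[0.84,-0.21,0],[0,0,-0.041]],[[0.93,-0.22,0],[0,0,-0.041]]]'
python3 - <<'E'
from h import *
D=down(3);plan(([.5,.30,.2],D),([.5,.30,.035],D))
E
```

```text
time_s: 35.1
position: [0.5049, 0.2546, 0.2001]
tool_rot: [[-0.053, 0.999, -0.005], [0.999, 0.053, 0.001], [0.001, -0.005, -1.0]]
ft_force: [0.2, -1.0, -0.2]
grip_width: 0.0268
gripper_force: 39.7
[[0.091,-0.005,0.000],[-0.0015,-0.0003,0.0001]] rows>=0.9
[[0.000,0.000,0.330],[0.0000,0.0000,0.0000]] rows>=3.3
```

```bash
python3 -m handwheel '[[[0.05,0,0],[0,0,0]],[[0.08,-0.005,0.02],[0,0,0]],[[0.08,-0.005,0.1],[0,0,0]],[[0.08,-0.005,0.2],[0,0,0]],[[0.08,-0.005,0.28],[0,0,0]],[[0.08,-0.005,0.33],[0,0,0]],[[0.08,-0.005,0.33],[0,0,0]],[[0.08,-0.005,0.33],[0,0,0]]]'
python3 -m handwheel '[[[0,0,0],[0,0,0]],[[0,0,0],[0,0,0]],[[0,0,0],[0,0,0]],[[0,0,0],[0,0,0]]]' 0.6
python3 -m handwheel '[[[0,0,-0.1],[0,0,0]],[[0,0,-0.2],[0,0,0]],[[0,0,-0.33],[0,0,0]],[[0,0,-0.33],[0,0,0]],[[0,0,-0.33],[0,0,0]],[[0,0,-0.33],[0,0,0]]]'
python3 - <<'E'
from h import *
snap('side','sd3');snap('scene','s5')
pts=np.vstack([world(load(n)).reshape(-1,3) for n in('sd3','s5')]);q=pts[np.isfinite(pts[:,0])]
m=(abs(q[:,0]-.5955)<.08)&(abs(q[:,1]+.29)<.08)&(q[:,2]>.012)&(q[:,2]<.03)&(q[:,0]>.545);print(m.sum(),cv2.minAreaRect((q[m,:2]*1000).astype(np.float32)))
D=down(20);plan(([.5955,-.2905,.2],D))
E
```

```text
time_s: 35.9
position: [0.5009, 0.2919, 0.0365]
tool_rot: [[-0.051, 0.999, -0.003], [0.999, 0.051, 0.001], [0.001, -0.003, -1.0]]
ft_force: [1.3, 0.5, 0.8]
grip_width: 0.0263
gripper_force: 39.7
time_s: 36.3
position: [0.501, 0.2926, 0.0373]
tool_rot: [[-0.052, 0.999, -0.001], [0.999, 0.052, 0.002], [0.002, -0.001, -1.0]]
ft_force: [-0.6, -0.5, -0.7]
grip_width: 0.0515
gripper_force: 0.0
time_s: 36.9
position: [0.5007, 0.2921, 0.2009]
tool_rot: [[-0.052, 0.999, -0.003], [0.999, 0.052, 0.001], [0.001, -0.003, -1.0]]
ft_force: [0.0, 0.3, -0.9]
grip_width: 0.051
gripper_force: 0.0
157 ((597.6423950195312, -291.71392822265625), (34.721588134765625, 25.58083724975586), 24.975906372070312)
[[-1.173,0.129,-0.001],[-0.0015,-0.0004,-0.0945]] rows>=11.8
```

```bash
python3 -m handwheel '[[[-0.1,0.01,0],[0,0,-0.01]],[[-0.2,0.02,0],[0,0,-0.02]],[[-0.3,0.03,0],[0,0,-0.03]],[[-0.4,0.04,0],[0,0,-0.04]],[[-0.5,0.055,0],[0,0,-0.05]],[[-0.6,0.066,0],[0,0,-0.06]],[[-0.7,0.077,0],[0,0,-0.07]],[[-0.8,0.088,0],[0,0,-0.08]],[[-0.9,0.1,0],[0,0,-0.0945]],[[-0.98,0.108,0],[0,0,-0.0945]]]'
python3 - <<'E'
from h import *
D=down(20);plan(([.5955,-.2905,.2],D))
E
```

```text
time_s: 38.0
position: [0.5803, -0.1967, 0.1992]
tool_rot: [[-0.342, 0.94, -0.004], [0.94, 0.342, 0.003], [0.004, -0.003, -1.0]]
ft_force: [0.5, 1.0, -1.5]
grip_width: 0.0512
gripper_force: 0.0
[[-0.187,-0.036,-0.002],[-0.0010,-0.0012,0.0001]] rows>=1.9
```

```bash
python3 -m handwheel '[[[-0.09,-0.018,0],[0,0,0]],[[-0.187,-0.036,0],[0,0,0]],[[-0.187,-0.036,0.1],[0,0,0]],[[-0.187,-0.036,0.1],[0,0,0]],[[-0.187,-0.036,0.1],[0,0,0]],[[-0.187,-0.036,0.1],[0,0,0]]]' 0.6
python3 - <<'E'
from h import *
snap('wrist','w5');q=world(load('w5')).reshape(-1,3);q=q[np.isfinite(q[:,0])]
m=(abs(q[:,0]-.5955)<.04)&(abs(q[:,1]+.29)<.04)&(q[:,2]>.012)&(q[:,2]<.03);print(m.sum(),cv2.minAreaRect((q[m,:2]*1000).astype(np.float32)))
plan(([.5955,-.2905,.002],down(20)))
E
```

```text
time_s: 38.6
position: [0.5963, -0.2875, 0.1526]
tool_rot: [[-0.343, 0.939, -0.0], [0.939, 0.343, 0.0], [0.0, -0.0, -1.0]]
ft_force: [0.5, 0.4, 0.6]
grip_width: 0.0513
gripper_force: 0.0
673 ((595.5147705078125, -290.6091613769531), (27.420753479003906, 24.0401611328125), 20.69255828857422)
[[-0.005,-0.004,0.302],[0.0001,0.0002,0.0004]] rows>=3.0
```

```bash
python3 -m handwheel '[[[-0.005,-0.003,0.09],[0,0,0]],[[-0.005,-0.003,0.18],[0,0,0]],[[-0.005,-0.003,0.25],[0,0,0]],[[-0.005,-0.003,0.28],[0,0,0]],[[-0.005,-0.003,0.298],[0,0,0]],[[-0.005,-0.003,0.298],[0,0,0]],[[-0.005,-0.003,0.298],[0,0,0]]]'
python3 -m handwheel '[[[0,0,0],[0,0,0]],[[0,0,0],[0,0,0]],[[0,0,0],[0,0,0]],[[0,0,0],[0,0,0]],[[0,0,0],[0,0,0]],[[0,0,0],[0,0,0]]]' 0 40
python3 -m handwheel '[[[0,0,-0.1],[0,0,0]],[[0,0,-0.2],[0,0,0]],[[0,0,-0.3],[0,0,0]],[[0,0,-0.394],[0,0,0]],[[0,0,-0.394],[0,0,0]],[[0,0,-0.394],[0,0,0]],[[0,0,-0.394],[0,0,0]]]'
python3 - <<'E'
from h import *
plan(([.51,.31,.2],down(3)))
E
```

```text
time_s: 39.35
position: [0.5958, -0.2914, 0.0038]
tool_rot: [[-0.342, 0.94, 0.001], [0.94, 0.342, -0.001], [-0.001, 0.001, -1.0]]
ft_force: [0.6, -0.0, 0.3]
grip_width: 0.0512
gripper_force: 0.0
time_s: 39.95
position: [0.5954, -0.2913, 0.0034]
tool_rot: [[-0.342, 0.94, 0.0], [0.94, 0.342, -0.0], [-0.0, 0.0, -1.0]]
ft_force: [-0.3, 1.0, 6.8]
grip_width: 0.0267
gripper_force: 40.4
time_s: 40.65
position: [0.5946, -0.2908, 0.1974]
tool_rot: [[-0.342, 0.94, -0.004], [0.94, 0.342, 0.003], [0.004, -0.003, -1.0]]
ft_force: [-0.0, -0.4, -0.1]
grip_width: 0.0267
gripper_force: 39.7
[[1.187,0.252,-0.001],[-0.0010,-0.0011,0.0944]] rows>=12.1
```

```bash
python3 -m handwheel '[[[0.09,0.02,0],[0,0,0.01]],[[0.18,0.045,0],[0,0,0.02]],[[0.27,0.07,0],[0,0,0.03]],[[0.36,0.1,0],[0,0,0.04]],[[0.46,0.125,0],[0,0,0.05]],[[0.56,0.15,0],[0,0,0.06]],[[0.66,0.18,0],[0,0,0.07]],[[0.76,0.21,0],[0,0,0.08]],[[0.86,0.235,0],[0,0,0.0944]],[[0.95,0.26,0],[0,0,0.0944]]]'
python3 - <<'E'
from h import *
D=down(3);plan(([.54,.31,.2],D),([.54,.31,.035],D))
E
```

```text
time_s: 41.65
position: [0.5543, 0.1959, 0.1979]
tool_rot: [[-0.051, 0.999, -0.005], [0.999, 0.051, 0.001], [0.001, -0.005, -1.0]]
ft_force: [0.3, -0.4, 0.5]
grip_width: 0.0269
gripper_force: 39.7
[[0.229,-0.017,-0.004],[-0.0015,-0.0003,-0.0004]] rows>=2.3
[[0.000,0.000,0.330],[0.0000,0.0000,0.0000]] rows>=3.3
```

```bash
python3 -m handwheel '[[[0.09,-0.008,0],[0,0,0]],[[0.17,-0.014,0],[0,0,0]],[[0.22,-0.017,0],[0,0,0]],[[0.22,-0.017,0.1],[0,0,0]],[[0.22,-0.017,0.2],[0,0,0]],[[0.22,-0.017,0.28],[0,0,0]],[[0.22,-0.017,0.32],[0,0,0]],[[0.22,-0.017,0.32],[0,0,0]],[[0.22,-0.017,0.32],[0,0,0]]]'
python3 -m handwheel '[[[0,0,0],[0,0,0]],[[0,0,0],[0,0,0]],[[0,0,0],[0,0,0]],[[0,0,0],[0,0,0]]]' 0.5
python3 -m handwheel '[[[0,0,-0.1],[0,0,0]],[[0,0,-0.2],[0,0,0]],[[0,0,-0.33],[0,0,0]],[[0,0,-0.4],[0,0,0]],[[0,0,-0.4],[0,0,0]],[[-0.1,0,-0.4],[0,0,0]],[[-0.2,0,-0.4],[0,0,0]],[[-0.3,0,-0.4],[0,0,0]],[[-0.4,0,-0.4],[0,0,0]],[[-0.5,0,-0.4],[0,0,0]]]'
python3 - <<'E'
from h import *
plan(([.544,.0097,.2],down(3.4)))
snap('wrist','w6')
q=world(load('w6')).reshape(-1,3);q=q[np.isfinite(q[:,0])]
m=(abs(q[:,0]-.544)<.03)&(abs(q[:,1]-.01)<.06)&(q[:,2]>.04)&(q[:,2]<.08)
if m.sum()>4: print(m.sum(),cv2.minAreaRect((q[m,:2]*1000).astype(np.float32)),q[m,2].max())
snap('scene','s6')
E
```

```text
time_s: 42.55
position: [0.5407, 0.3036, 0.0395]
tool_rot: [[-0.052, 0.999, -0.003], [0.999, 0.052, 0.001], [0.001, -0.003, -1.0]]
ft_force: [0.7, 0.5, 0.6]
grip_width: 0.0267
gripper_force: 39.7
time_s: 42.95
position: [0.5409, 0.3037, 0.0402]
tool_rot: [[-0.052, 0.999, -0.001], [0.999, 0.052, 0.002], [0.002, -0.001, -1.0]]
ft_force: [-0.1, 0.8, -0.1]
grip_width: 0.0424
gripper_force: 0.0
time_s: 43.95
position: [0.5538, 0.0519, 0.2391]
tool_rot: [[-0.053, 0.999, -0.002], [0.999, 0.053, 0.001], [0.001, -0.002, -1.0]]
ft_force: [1.1, -0.4, 0.3]
grip_width: 0.0427
gripper_force: 0.0
[[-0.083,-0.024,0.078],[-0.0005,-0.0004,-0.0021]] rows>=1.2
753 ((544.8364868164062, 10.745033264160156), (12.067025184631348, 79.5374526977539), 3.414581775665283) 0.06663239090551402
```

View pics/s6.png

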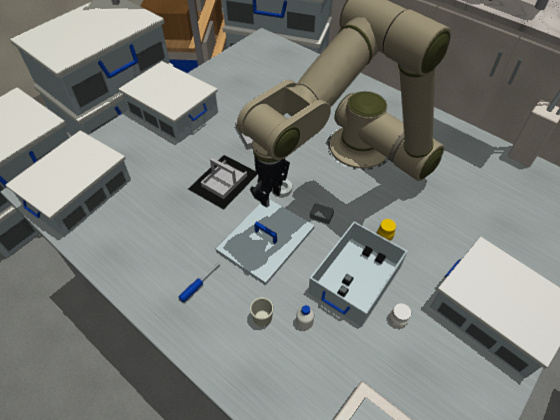

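Scene: all four parts are in the tote, (367,251), (379,257), (347,280), (342,292). The tray is empty on the mat (222,178), and bottle (306,316) and jar (400,315) stand. Now the cover.

```bash
python3 -m handwheel '[[[-0.081,-0.022,0],[0,0,-0.002]],[[-0.081,-0.022,0],[0,0,-0.002]],[[-0.081,-0.022,0.08],[0,0,-0.002]],[[-0.081,-0.022,0.18],[0,0,-0.002]],[[-0.081,-0.022,0.28],[0,0,-0.002]],[[-0.081,-0.022,0.36],[0,0,-0.002]],[[-0.081,-0.022,0.4],[0,0,-0.002]],[[-0.081,-0.022,0.402],[0,0,-0.002]],[[-0.081,-0.022,0.402],[0,0,-0.002]],[[-0.081,-0.022,0.402],[0,0,-0.002]]]' 0.8
python3 -m handwheel '[[[0,0,0],[0,0,0]],[[0,0,0],[0,0,0]],[[0,0,0],[0,0,0]],[[0,0,0],[0,0,0]],[[0,0,0],[0,0,0]],[[0,0,0],[0,0,0]],[[0,0,0],[0,0,0]],[[0,0,0],[0,0,0]]]' 0 90
python3 -m handwheel '[[[0,0,-0.04],[0,0,0]],[[0,0,-0.1],[0,0,0]],[[0,0,-0.18],[0,0,0]],[[0,0,-0.26],[0,0,0]],[[0,0,-0.34],[0,0,0]],[[0,0,-0.4],[0,0,0]],[[0,0,-0.42],[0,0,0]],[[0,0,-0.42],[0,0,0]],[[0,0,-0.42],[0,0,0]]]'
python3 - <<'E'
from h import *
plan(([.4803,.3085,.25],down(3.5)))
E
```

```text
time_s: 45.05
position: [0.5459, 0.0132, 0.0397]
tool_rot: [[-0.059, 0.998, 0.001], [0.998, 0.059, 0.001], [0.001, 0.001, -1.0]]
ft_force: [1.6, -0.7, -0.1]
grip_width: 0.0685
gripper_force: 0.0
time_s: 45.85
position: [0.5451, 0.0129, 0.0388]
tool_rot: [[-0.059, 0.998, -0.001], [0.998, 0.059, 0.001], [0.001, -0.001, -1.0]]
ft_force: [-2.6, -0.1, 5.6]
grip_width: 0.0105
gripper_force: 88.5
time_s: 46.75
position: [0.5447, 0.0127, 0.2461]
tool_rot: [[-0.059, 0.998, -0.005], [0.998, 0.059, 0.002], [0.002, -0.005, -1.0]]
ft_force: [0.2, -0.1, -3.6]
grip_width: 0.0103
gripper_force: 88.4
[[0.598,-0.094,-0.006],[-0.0017,-0.0007,-0.0008]] rows>=6.1
```

```bash
python3 -m handwheel '[[[0.06,-0.01,0],[0,0,0]],[[0.14,-0.022,0],[0,0,0]],[[0.23,-0.036,0],[0,0,0]],[[0.32,-0.05,0],[0,0,0]],[[0.41,-0.065,0],[0,0,0]],[[0.5,-0.08,0],[0,0,0]],[[0.56,-0.088,0],[0,0,0]],[[0.59,-0.093,0],[0,0,0]],[[0.602,-0.094,0],[0,0,0]],[[0.602,-0.094,0],[0,0,0]]]'
python3 -m handwheel '[[[0,0,0.1],[0,0,0]],[[0,0,0.17],[0,0,0]],[[0,0,0.19],[0,0,0]],[[0,0,0.19],[0,0,0]],[[0,0,0.19],[0,0,0]]]'
python3 - <<'E'
from h import *
plan(([.4803,.3105,.117],down(3.5)))
E
```

```text
time_s: 47.75
position: [0.4808, 0.3101, 0.2477]
tool_rot: [[-0.059, 0.998, -0.003], [0.998, 0.059, 0.0], [0.001, -0.003, -1.0]]
ft_force: [-0.6, -0.4, -3.3]
grip_width: 0.0101
gripper_force: 88.3
time_s: 48.25
position: [0.4819, 0.3103, 0.1555]
tool_rot: [[-0.058, 0.998, 0.001], [0.998, 0.058, 0.002], [0.002, 0.001, -1.0]]
ft_force: [-0.1, 0.8, -2.2]
grip_width: 0.01
gripper_force: 88.4
[[0.001,-0.003,0.077],[0.0004,-0.0007,-0.0010]] rows>=0.8
```

```bash
python3 -m handwheel '[[[0,-0.003,0.015],[0,0,-0.001]],[[0,-0.003,0.03],[0,0,-0.001]],[[0,-0.003,0.042],[0,0,-0.001]],[[0,-0.003,0.052],[0,0,-0.001]],[[0,-0.003,0.06],[0,0,-0.001]],[[0,-0.003,0.068],[0,0,-0.001]],[[0,-0.003,0.074],[0,0,-0.001]],[[0,-0.003,0.077],[0,0,-0.001]],[[0,-0.003,0.077],[0,0,-0.001]],[[0,-0.003,0.077],[0,0,-0.001]]]'
```

```text
time_s: 49.25
position: [0.4791, 0.3105, 0.1168]
tool_rot: [[-0.062, 0.998, -0.0], [0.998, 0.062, 0.002], [0.002, -0.0, -1.0]]
ft_force: [-4.7, -1.9, 8.9]
grip_width: 0.0102
gripper_force: 90.3
```

```bash
python3 -m handwheel '[[[0,0,0],[0,0,0]],[[0,0,0],[0,0,0]],[[0,0,0],[0,0,0]],[[0,0,0],[0,0,0]],[[0,0,0],[0,0,0]]]' 0.7
python3 -m handwheel '[[[0,0,-0.1],[0,0,0]],[[0,0,-0.2],[0,0,0]],[[0,0,-0.3],[0,0,0]],[[0,0,-0.4],[0,0,0]],[[0,0,-0.4],[0,0,0]],[[0,0,-0.4],[0,0,0]],[[0,0,-0.4],[0,0,0]]]' 1
python3 - <<'E'
from h import *
snap('wrist','w7');snap('scene','s7');snap('side','sd7')
q=world(load('w7')).reshape(-1,3);q=q[np.isfinite(q[:,0])]
m=(abs(q[:,0]-.48)<.03)&(abs(q[:,1]-.31)<.06)&(q[:,2]>.12)&(q[:,2]<.16);print(m.sum(),cv2.minAreaRect((q[m,:2]*1000).astype(np.float32)),q[m,2].max())
m=(abs(q[:,0]-.48)<.16)&(abs(q[:,1]-.31)<.12)&(q[:,2]>.085)&(q[:,2]<.11);p=q[m]
A=np.c_[p[:,:2]-[.48,.31],np.ones(len(p))];print('plane',np.linalg.lstsq(A,p[:,2],rcond=None)[0])
P=np.vstack([world(load(n)).reshape(-1,3) for n in('s7','sd7')]);P=P[np.isfinite(P[:,0])]
for n,x,y,h,r in(('jar',.51,.472,.055,.05),('bottle',.686,.2755,.09,.05)):
    m=(np.hypot(P[:,0]-x,P[:,1]-y)<r)&(abs(P[:,2]-h)<.01);print(n,m.sum(),cv2.minEnclosingCircle((P[m,:2]*1000).astype(np.float32)) if m.any() else 0)
a=load('sd7')['im'][60:400,130:450,::-1];cv2.imwrite('pics/fin.png',cv2.resize(a,None,fx=1.7,fy=1.7,interpolation=cv2.INTER_CUBIC))
E
```

```text
time_s: 49.75
position: [0.4791, 0.3105, 0.1152]
tool_rot: [[-0.062, 0.998, -0.002], [0.998, 0.062, 0.001], [0.001, -0.002, -1.0]]
ft_force: [-0.5, -0.1, -0.7]
grip_width: 0.0599
gripper_force: 0.0
time_s: 50.45
position: [0.4791, 0.31, 0.3137]
tool_rot: [[-0.062, 0.998, -0.004], [0.998, 0.062, 0.0], [0.0, -0.004, -1.0]]
ft_force: [0.1, 0.9, -0.1]
grip_width: 0.0854
gripper_force: 0.0
798 ((479.5126953125, 307.61285400390625), (11.292856216430664, 78.71923828125), 3.5986313819885254) 0.14481849510462272
plane [0.0007955  0.0012036  0.09646654]
jar 354 ((511.9189147949219, 472.5791931152344), 25.97791862487793)
bottle 104 ((686.7000122070312, 273.4149169921875), 13.24300765991211)
```

View pics/fin.png

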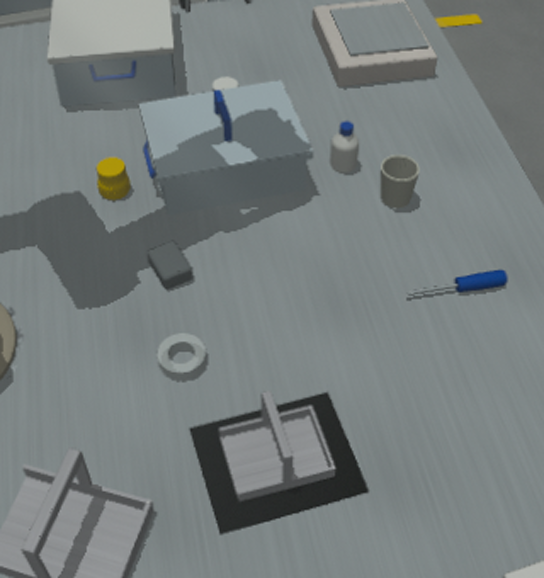

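The cover is level, its plate top is at 0.096 m and it is seated over the rim at (225,125). The tray sits mid-mat at (275,455), and the bystanders are unmoved.

```bash
python3 -c "from rig import close_job; print(close_job())"
```

```text
the job is handed in; nothing more can be done
None
```

The job is handed in at about 50 s of the 210 s limit (no verdict came back): my last pictures show the cover level and seated, the tray flat mid-mat, the bottle and jar upright clear of the tote, and bystanders unmoved; all four parts were in the tote before I covered it.

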